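# Check a punch face under the loupe

### The arm

A 7-joint arm with a two-finger parallel gripper is mounted at the origin on the work surface. World frame = base frame: x ahead of the robot, y to its left, z up, the work surface at z = 0. Lengths are in m, angles in rad, forces in N, time in s.
With the tool pointing down it reaches from about 0.425 to 0.925 m from the base axis. Payload 6.8 kg.
Tool frame: the origin (TCP) lies between the finger pads; the fingertips stand finger_overhang ahead of it and the grasp point (between the pads) lies 6 mm ahead of it (finger_overhang is the distance from the TCP to the fingertips, in m); z points along the fingers, y is the line along which they close (so a half turn about z gives the same grasp; the last joint's range is limited). The gripper opens to 85 mm and grips with 20 to 120 N. Pads are 22 mm wide; open, the fingers measure 114 mm over their backs; the gripper's body (76 mm by 85 mm) begins 54 mm behind the grasp point. The pads swing forward as they close: fully open they stand 13 mm farther back than shut.
Start: joints at [-1.363, 0.477, 0.022, 1.555, -0.011, 1.109, -0.083], TCP at [0.21, 0.642, 0.256] pointing down, gripper open.
Joint ranges: [-2.96, 2.96], [-0.34, 2.1], [-1.41, 1.46], [0.24, 2.44], [-1.37, 4.51], [0.17, 1.92], [-2.96, 2.96]. Speed limits (rad/s): [2.39, 2.39, 3.14, 3.14, 3.14, 3.14, 3.14].

### API

Orientations are given as a unit quaternion [w, x, y, z].
In Python, from station import * gives the robot as it stands.
- The arm moves only by the tool drive_tool, never from a script. Its argument "increments" is a list of rows, each an object of numbers: "claw": the finger opening in m, from 0 to 0.0854; "dx", "dy", "dz": the shift along the tool's x, y, z in m; "wx", "wy", "wz": the turn, a rotation vector about the tool's x, y, z in degrees. A call has 1 to 20 rows; each row shifts and turns the commanded pose from where the row before left it, along the tool's axes as they then stand; what a row does not reach is not made up. A row lasts 1/8 s, in which the tool goes at most 62.5 mm and 10.7 degrees, less where a joint would pass 70% of its speed; a pose out of reach is approached as far as the arm can. A call with a gripper value outside its range is refused whole. The fingers move at their own pace and stop on an object; "newtons" is the grip in N (left out, the last holds). Time passes only in rows, so rows that do not move let the fingers close. It gives the time, the measured TCP pose, the force, the opening and the grip force at its end, in the units of the state.
- get_obs(): the state, without advancing time (a new reading comes with each control period).
- read_camera(name): name is "scene" or "side" or "wrist"; returns (picture, depth): 480x640x3 uint8, red, green, blue; 480x640 float32, m along the optical axis (not along the pixel's ray), 0 where there is no reading.
- calibration(name): a dict with "intrinsics" (3x3 intrinsics, pixels), "R" (3x3) and "t" (3): a world point X has camera coordinates R X + t; the wrist camera has in their place "mount" (4x4, takes a point from camera to tool coordinates, whose origin is the TCP and whose axes are the flange's). Camera axes: x right, y down, z forward; pixel columns grow to the right and rows downward; lengths in m; the calibration is good to about 2 mm. A picture is of the moment at which its call begins: read the wrist's pose just before it. calibration takes no time and is no camera call.
- hand_in(): hands the job in; it is judged then, once.
The state is a dict: "t": time; "q": joint angles; "joint_vel": joint speeds; "joint_torque": joint torques, N m; "eef_pos": TCP position; "tool_rot": TCP orientation; "contact_force": force on the tool from outside, world axes, zero at the start; "torque": the same for the moment, N m; "gripper_width": opening from 0.0 (shut) to 1.0 (fully open); "grasp_force": force on a finger pad.
Only numpy, scipy, OpenCV 4.12 (cv2) and the standard library are available. Lean on these libraries where they do the work, as an engineer would, in place of code of your own. Each camera call takes 0.05 s, during which the arm holds its last target. There are 200 camera calls.

### The job

Set up the pale wooden inspection block on the silversmith's bench: first stand the silver-headed punch, fully home, in the hole marked with one blue dot, and let go of it; then stand the brass-headed punch likewise in the hole marked with two blue dots; lower them in, do not drop them. Then take the loupe by its orange handle and hold it level and still, glass centred right over the dome of the brass punch, its black frame at the height of the red band on the gauge post and touching neither the punches nor the block; finish still holding it there. Leave the red-headed punch and the other tools where they are.

Things in the scene. Friction and masses are not known exactly. Their poses are not given: they have to be found in the camera images.
- punch_steel: silver-headed punch, 75 mm total, standing upright: 14 mm round steel shank 45 mm long with a chamfered foot, then a 20 mm round head from 45 to 75 mm (straight-sided from 47 to 66 mm: grip there), domed on top. 90 g. Origin: centre of the foot; z up along the punch. Starts in one of the three holes of the dark wooden stand.
- punch_brass: brass-headed (yellow metal) punch, 75 mm total, standing upright: 14 mm round steel shank 45 mm long with a chamfered foot, then a 20 mm round head from 45 to 75 mm (straight-sided from 47 to 66 mm: grip there), domed on top. 90 g. Origin: centre of the foot; z up along the punch. Starts in one of the three holes of the dark wooden stand.
- punch_brass_tip (a point): top of the brass punch's dome, on its axis, 75 mm above its foot
- punch_red: red-headed punch of the same shape, in the remaining hole of the stand; leave it alone. Origin: centre of its foot
- stand: fixed dark wooden stand, 64 x 180 x 30 mm (x, y, z), on the bench. Origin: centre of its underside. Three holes 55 mm apart along its y axis (at y = -55, 0, 55 mm), 16 mm wide, 22 mm deep: a punch's foot stands 8 mm above the bench
- block: fixed pale wooden inspection block, 96 x 150 x 30 mm (x, y, z). Origin: centre of its underside. Two holes 70 mm apart along its y axis, and a 7 mm thick, 130 mm tall steel gauge post with a red band at x = 36 mm, y = 0, on the side away from the robot. The blue dots, 12 mm across, are 32 mm from the holes on the side towards the robot
- hole_one (a point): centre of the mouth (30 mm above the bench) of the hole marked by one blue dot: 16 mm wide, 22 mm deep, chamfered rim; at x = 0, y = +35 mm of the block. Axes as the block's
- hole_two (a point): the same for the hole marked by two blue dots; at x = 0, y = -35 mm of the block
- focal_mark (a point): middle of the red band on the gauge post, 123 mm above the bench; the band is 10 mm tall, as tall as the loupe's frame. z up. It lies 40 mm above the dome of a punch that is fully home in the block
- rest: fixed dark rest for the loupe, 92 x 60 mm and 22 mm high, with a cork top. Origin: centre of its underside. The loupe's frame lies on it, the orange handle juts out beyond it
- loupe: hand loupe lying flat on its rest: round black frame 48 mm across and 10 mm thick round a glass lens, and a straight orange handle, 12 mm wide and 10 mm thick, along the loupe's -x axis from 36 to 136 mm from the lens's centre (towards the robot, roughly). 35 to 65 g. Origin: under the centre of the lens, at the frame's underside; z up, square to the lens
- loupe_lens (a point): centre of the lens, mid-thickness of the frame, 5 mm above the loupe's underside
- loupe_grip (a point): point in the middle of the handle's section, 90 mm from the lens's centre, free of the rest underneath: its height at the start is 27 mm above the bench
- hammer: chasing hammer lying across the far part of the bench, 290 mm long; leave it alone. Origin: near its middle, on the bench
- crucible: grey cup, 54 mm across, 45 mm high; leave it alone. Origin: centre of its underside
- bench_block: round dark steel block, 110 mm across, 50 mm high; leave it alone. Origin: centre of its underside
- pliers: orange-handled pliers, 170 mm long, lying flat; leave them alone. Origin: at their joint, on the bench
- caliper: steel caliper, 200 mm long, lying flat; leave it alone. Origin: middle of its beam, on the bench
There are look-alikes about, which are no part of the job. What is shaped like the loupe but green, pink or purple is not meant.

How it is judged:
On the way, in this order (a step that is already met when the one before it is completed fails the run):
1. the silver-headed punch stands fully home in the one-dot hole, let go (horizontal distance between punch_steel and hole_one below 0.004 m and z of punch_steel in the frame of hole_one below -0.019 m and angle between punch_steel's own z axis and vertical below 0.12 rad and contact force between the fingers and punch_steel below 0.1 N), for 0.2 s.
2. the brass-headed punch stands fully home in the two-dot hole, let go (horizontal distance between punch_brass and hole_two below 0.004 m and z of punch_brass in the frame of hole_two below -0.019 m and angle between punch_brass's own z axis and vertical below 0.12 rad and contact force between the fingers and punch_brass below 0.1 N), for 0.2 s.
3. the loupe is lifted off its rest in the gripper (contact force between the fingers and loupe above 0.5 N and height (world z) of loupe_lens above 0.06 m), for 0.2 s.
At the end, for the whole second after the job is handed in: Punches released in their holes: within 4 mm of centre, 3 mm of the floor, 0.12 rad of upright. Loupe held by the gripper alone, at rest, tilt under 0.1 rad, lens centre within 8 mm sideways of the brass dome and 6 mm in height of the red band's middle, touching neither block nor punches (all of step 1 and all of step 2 and horizontal distance between loupe_lens and punch_brass_tip below 0.008 m and z of loupe_lens in the frame of focal_mark between -0.006 and 0.006 m and angle between loupe's own z axis and vertical below 0.1 rad and contact force between the fingers and loupe above 0.5 N and contact force between loupe and block below 0.1 N and contact force between loupe and punch_steel below 0.1 N and contact force between loupe and punch_brass below 0.1 N and contact force between loupe and rest below 0.1 N and linear speed of loupe below 0.02 m/s and angular speed of loupe below 0.15 rad/s); the arm keeps its last pose, push and grip.
It fails at once if the red-headed punch or another bystanding tool is moved over 15 mm (distance of any of punch_red, hammer, crucible, bench_block, pliers, caliper from where it was at the start of the episode above 0.015 m).
It fails at once if a punch is dropped ((contact force between each of the arm, the fingers and punch_steel below 0.02 N and linear speed of punch_steel above 0.45 m/s) or (contact force between each of the arm, the fingers and punch_brass below 0.02 N and linear speed of punch_brass above 0.45 m/s)).
It fails at once if the loupe knocks against the punches or the block (contact force between loupe and block above 1 N or contact force between loupe and punch_steel above 1 N or contact force between loupe and punch_brass above 1 N).
It also fails if it takes over 66 s, if anything falls off the work surface, if the arm or the gripper's body presses on something with over 40 N, if the wrist force passes 120 N, or if a joint passes its speed limit or range.

## Working session

There is one attempt and no reset: what is moved stays moved. The work goes in short steps, Python scripts to look and compute and a tool call to move; the robot and the scene stay as the last step left them, time stands still between calls to the robot, and variables do not carry over. Pictures are saved under pics/ and viewed, at most 10 in all, crops included, and the job is handed in when it is done.

Besides the shell and the picture viewer there is one more tool, called after "Request:" in YAML: its name, and indented under it one key for each argument. drive_tool: Moves the arm, as the interface text tells. Its arguments: {"type":"object","properties":{"increments":{"type":"array","items":{"type":"object","properties":{"claw":{"type":"number"},"dx":{"type":"number"},"dy":{"type":"number"},"dz":{"type":"number"},"wx":{"type":"number"},"wy":{"type":"number"},"wz":{"type":"number"}}}},"newtons":{"type":"number"}},"required":["increments"]}

```bash
mkdir -p pics
cat > h.py <<'E'
from station import *
import numpy as np, cv2
from scipy.spatial.transform import Rotation as Ro
def rot(q): return Ro.from_quat([q[1],q[2],q[3],q[0]]).as_matrix()
def cam(n):
    """K, Rcw (cam->world), centre"""
    c=calibration(n);K=np.array(c["intrinsics"])
    if n=="wrist":
        o=get_obs();M=np.array(c["mount"]);T=np.eye(4);T[:3,:3]=rot(o["tool_rot"]);T[:3,3]=o["eef_pos"]
        W=T@M;return K,W[:3,:3],W[:3,3]
    R=np.array(c["R"]);return K,R.T,-R.T@np.array(c["t"])
def ray(C,u,v,z):
    K,R,p=C;d=R@np.linalg.inv(K)@np.array([u,v,1.]);return p+d*(z-p[2])/d[2]
def pts(C,dep):
    K,R,p=C;v,u=np.mgrid[:480,:640];P=np.stack([(u-K[0,2])/K[0,0]*dep,(v-K[1,2])/K[1,1]*dep,dep],-1)
    return P@R.T+p
def save(n,im): cv2.imwrite("pics/"+n+".png",cv2.cvtColor(im,cv2.COLOR_RGB2BGR))
E
python3 - <<'E'
from h import *
np.set_printoptions(precision=4,suppress=True)
for n in("scene","side"):
    C=cam(n);im,d=read_camera(n);save(n+"1",im);np.savez("pics/"+n+"1.npz",im=im,d=d);print(n,C)
o=get_obs();print(o);print(rot(o["tool_rot"]));print(calibration("wrist"))
try: print(finger_overhang)
except Exception as e: print(e)
E
```

```text
scene (array([[477.468 ,   0.    , 320.5843],
       [  0.    , 477.468 , 233.2095],
       [  0.    ,   0.    ,   1.    ]]), array([[ 0.3829,  0.7176, -0.5818],
       [ 0.9237, -0.3044,  0.2324],
       [-0.0103, -0.6264, -0.7794]]), array([ 1.1564, -0.2601,  0.8928]))
side (array([[508.6182,   0.    , 328.5828],
       [  0.    , 508.6182, 240.8645],
       [  0.    ,   0.    ,   1.    ]]), array([[ 0.9814, -0.1262,  0.1446],
       [-0.1915, -0.5914,  0.7833],
       [-0.0134, -0.7964, -0.6046]]), array([ 0.372 , -1.0041,  0.8568]))
{'t': 0.1, 'q': array([-1.3631,  0.4777,  0.0223,  1.5563, -0.0115,  1.1093, -0.0831]), 'joint_vel': array([-0.0001, -0.0007, -0.0002, -0.0022,  0.0006,  0.0011, -0.0005]), 'joint_torque': array([  0.0045, -59.7764,   1.6133, -28.1957,   0.0127,   0.0051,
        -0.    ]), 'eef_pos': array([0.2095, 0.6412, 0.2554]), 'tool_rot': array([-0.0001,  0.1572,  0.9876, -0.0008]), 'contact_force': array([ 0.5122,  0.0003, -0.4057]), 'torque': array([-0.0248, -0.018 , -0.0278]), 'grasp_force': 0.0, 'gripper_width': 0.9985212613975137}
[[-0.9505  0.3106 -0.0004]
 [ 0.3106  0.9505 -0.0016]
 [-0.0001 -0.0016 -1.    ]]
{'intrinsics': array([[371.65  ,   0.    , 312.1442],
       [  0.    , 371.65  , 238.4357],
       [  0.    ,   0.    ,   1.    ]]), 'mount': array([[-0.0009, -0.9559, -0.2938,  0.0743],
       [ 1.    , -0.0004, -0.0017, -0.002 ],
       [ 0.0015, -0.2938,  0.9559, -0.1173],
       [ 0.    ,  0.    ,  0.    ,  1.    ]])}
0.025
```

View pics/scene1.png

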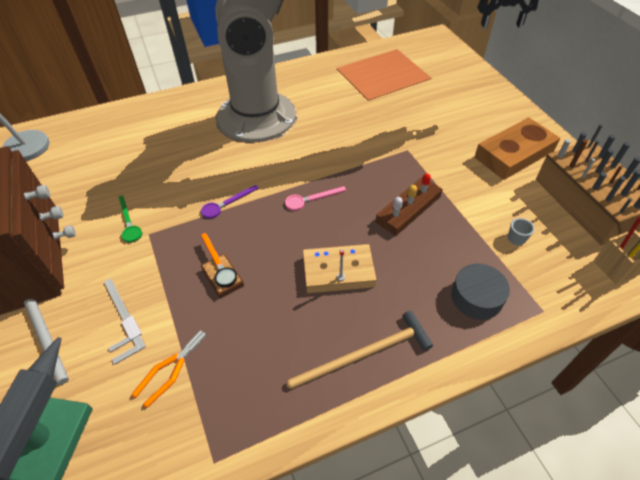

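View pics/side1.png

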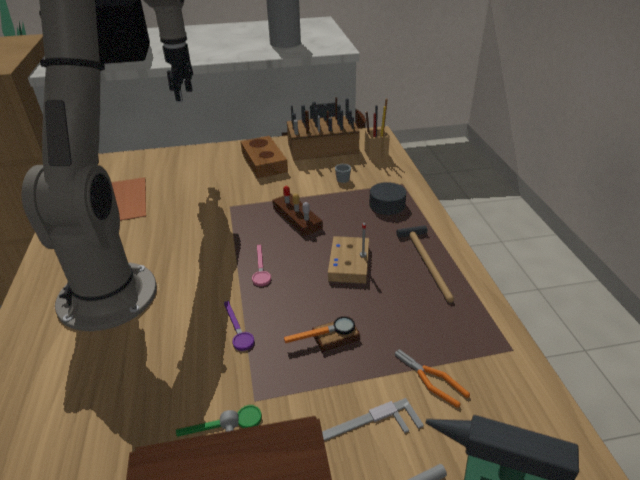

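The scene view shows the following:
- **Stand** at (410,205): silver head (397,205), brass head (411,192), red head (426,182).
- **Block** at (340,268): two dots at (318–326,254), one dot at (352,252), post at (341,265).
- **Loupe** with orange handle: handle (212,250), lens (226,277).

Possible mix-ups:
- **Loupe:** purple (210,211), pink (294,202), green (132,233), and the orange pliers (170,370). I choose the orange one on the rest at (226,277).
- **Punches:** brass and silver sit next to red (426,182). The tools in the rack at (600,160) also look similar.

Run:
```python
from h import *
np.set_printoptions(precision=4,suppress=True)
S={}
for n in("scene","side"):
    z=np.load("pics/"+n+"1.npz");im,d=z["im"],z["d"];C=cam(n);P=pts(C,d);S[n]=(im,d,C,P)
    hsv=cv2.cvtColor(im,cv2.COLOR_RGB2HSV);H,Sa,V=[hsv[...,i].astype(int) for i in range(3)]
    ok=d>0;Z=P[...,2]
    inm=lambda a,b,c,e:(P[...,0]>a)&(P[...,0]<b)&(P[...,1]>c)&(P[...,1]<e)
    def rep(t,m):
        if m.sum()<3: print(n,t,"none");return
        v,u=np.nonzero(m);print(n,t,m.sum(),"px",u.mean().round(1),v.mean().round(1),"med",np.median(P[m],0),"min",P[m].min(0),"max",P[m].max(0))
    bench=ok&inm(.4,.9,-.3,.3)
    rep("bench-mat",bench&(Z<.012))
    reg={"block":(300,380,235,300),"stand":(370,445,165,235)} if n=="scene" else {"block":(325,375,220,290),"stand":(270,325,180,240)}
    for k,(a,b,c,e) in reg.items():
        w=np.zeros_like(ok);w[c:e,a:b]=1
        m=ok&w&(abs(Z-.030)<.005)
        m=cv2.morphologyEx(m.astype(np.uint8),cv2.MORPH_OPEN,np.ones((3,3)))>0
        rep(k+" top",m)
        xy=P[m][:,:2].astype(np.float32)*1000;print("  rect",cv2.minAreaRect(xy))
        if k=="block":
            bl=w&(H>100)&(H<130)&(Sa>90)
            nl,lab,st,ce=cv2.connectedComponentsWithStats(bl.astype(np.uint8))
            for i in range(1,nl): print("  dot",st[i,4],ce[i],ray(C,*ce[i],.030))
        else:
            hd=w&ok&(Z>.05)
            for t,mm in(("red",((H<8)|(H>172))&(Sa>140)),("brass",(H>15)&(H<32)&(Sa>110)),("silver",(Sa<60))): rep(t,hd&mm)
    w=np.zeros_like(ok)
    if n=="scene": w[225:300,190:245]=1
    else: w[310:350,280:360]=1
    rep("orange",w&(H>3)&(H<16)&(Sa>190)&(V>170)&(Z>.018))
```

```text
scene bench-mat 51228 px 342.3 325.9 med [ 0.7315 -0.0393  0.0005] min [ 0.4    -0.3    -0.7651] max [0.9   0.3   0.012]
scene block top 2305 px 338.3 265.4 med [ 0.6114 -0.0024  0.0302] min [ 0.5398 -0.0836  0.0251] max [0.6759 0.084  0.0347]
  rect ((609.4049682617188, -0.520843505859375), (150.87747192382812, 98.68693542480469), 72.5506362915039)
  dot 11 [352.3636 251.0909] [0.5879 0.0432 0.03  ]
  dot 10 [316.8 254. ] [ 0.5642 -0.0335  0.03  ]
  dot 12 [325.5 253. ] [ 0.5692 -0.0145  0.03  ]
scene stand top 1166 px 408.7 205.2 med [0.5155 0.2262 0.0303] min [0.4471 0.1413 0.0251] max [0.5702 0.3296 0.0349]
  rect ((506.287109375, 235.6051788330078), (67.28297424316406, 184.2218017578125), 22.887039184570312)
scene red 83 px 425.8 179.1 med [0.4887 0.2827 0.0737] min [0.4746 0.2756 0.0577] max [0.4976 0.2931 0.0853]
scene brass 89 px 411.9 190.8 med [0.5102 0.2319 0.0741] min [0.498  0.2253 0.0537] max [0.5167 0.2436 0.0858]
scene silver 96 px 397.3 203.3 med [0.5316 0.1815 0.0738] min [0.5083 0.1743 0.0511] max [0.5375 0.2289 0.0859]
scene orange 41 px 210.1 250.7 med [ 0.4634 -
[... 436 characters left out ...]
337.8 245.4] [0.5899 0.0424 0.03  ]
  dot 5 [335.8 259.4] [ 0.5728 -0.0139  0.03  ]
  dot 6 [335.  264.5] [ 0.5667 -0.0335  0.03  ]
side stand top 606 px 296.6 212.5 med [0.5033 0.2136 0.0311] min [0.4469 0.1405 0.025 ] max [0.5633 0.3185 0.035 ]
  rect ((506.78216552734375, 237.47412109375), (69.25303649902344, 186.39028930664062), 22.309839248657227)
side red 51 px 286.3 190.8 med [0.4848 0.2807 0.0701] min [0.4776 0.274  0.0542] max [0.4939 0.2884 0.0858]
side brass 59 px 295.4 198.3 med [0.5055 0.2301 0.0747] min [0.4962 0.221  0.0566] max [0.5139 0.2411 0.0854]
side silver 72 px 305.3 207.2 med [0.5265 0.1797 0.0702] min [0.4883 0.1709 0.0506] max [0.5374 0.2761 0.0858]
side orange none
```

```bash
cat >> h.py <<'E'
def go(x,y,z,head=None):
    """plan: turn first (deg, tool axes), then shift in the turned tool axes (m); TCP target"""
    o=get_obs();R=rot(o["tool_rot"]);p=np.array(o["eef_pos"])
    a=np.radians(head) if head is not None else np.arctan2(R[1,0],R[0,0])
    G=np.array([[np.cos(a),np.sin(a),0],[np.sin(a),-np.cos(a),0],[0,0,-1]]).T.T
    w=Ro.from_matrix(R.T@G).as_rotvec(degrees=True);D=G.T@(np.array([x,y,z])-p)
    print("turn",w.round(2),"shift mm",(D*1000).round(1),"at",p.round(4),"head",np.degrees(np.arctan2(R[1,0],R[0,0])).round(1),"F",np.round(o["contact_force"],1),"t",o["t"])
E
python3 - <<'E'
from h import *
go(.528,.184,.2,112.6)
z=np.load("pics/scene1.npz")
im=z["im"];save("crop",np.hstack([cv2.resize(im[160:240,365:450],None,fx=4,fy=4,interpolation=2),cv2.resize(im[225:305,190:275],None,fx=4,fy=4,interpolation=2)]))
E
```

```text
turn [-0.08  0.05 49.31] shift mm [-544.4  118.4   55.4] at [0.2095 0.6412 0.2554] head 161.9 F [ 0.5  0.  -0.4] t 0.1
```

View pics/crop.png

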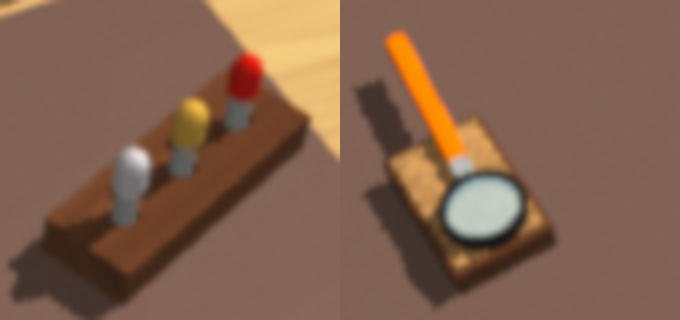

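The crop confirms it: the silver punch is at the near end of the stand (crop 130,175), brass is in the middle and red at the far end. The orange loupe lies on its cork rest. Moving above silver.

Request:
drive_tool:
  increments:
    - {"wz": 9.86, "claw": 0.085}
    - {"wz": 9.86}
    - {"wz": 9.86}
    - {"wz": 9.86}
    - {"wz": 9.86}
    - {"dx": -0.0495, "dy": 0.011}
    - {"dx": -0.0495, "dy": 0.011}
    - {"dx": -0.0495, "dy": 0.011}
    - {"dx": -0.0495, "dy": 0.011}
    - {"dx": -0.0495, "dy": 0.011}
    - {"dx": -0.0495, "dy": 0.011}
    - {"dx": -0.0495, "dy": 0.011}
    - {"dx": -0.0495, "dy": 0.011}
    - {"dx": -0.0495, "dy": 0.011}
    - {"dx": -0.0495, "dy": 0.01}
    - {"dx": -0.0495, "dy": 0.009, "dz": 0.055}
    - {"dz": 0}
    - {"dz": 0}

```text
schema error: expected keys claw, dx, dy, dz, wx, wy, wz
```

Run:
```python
from h import *
go(.528,.184,.2,112.6)
C=cam("wrist");im,d=read_camera("wrist");save("w1",im);np.savez("pics/w1.npz",im=im,d=d)
P=pts(C,d);Z=P[...,2]
hsv=cv2.cvtColor(im,cv2.COLOR_RGB2HSV);H,Sa,V=[hsv[...,i].astype(int) for i in range(3)]
near=(d>0)&(Z>.055)&(Z<.1)&(P[...,0]>.42)&(P[...,0]<.6)&(P[...,1]>.12)&(P[...,1]<.34)
nl,lab,st,ce=cv2.connectedComponentsWithStats(near.astype(np.uint8))
for i in range(1,nl):
    if st[i,4]>150:
        m=lab==i;t=m&(Z>np.percentile(Z[m],99)-.002);print(st[i],ce[i],"hue",np.median(H[m]),"sat",np.median(Sa[m]),"top",P[t].mean(0).round(4),"box mid",((P[m].min(0)+P[m].max(0))/2).round(4))
```

```text
turn [-0.08  0.05 49.31] shift mm [-544.4  118.4   55.4] at [0.2095 0.6412 0.2554] head 161.9 F [ 0.5  0.  -0.4] t 0.1
```

View pics/w1.png

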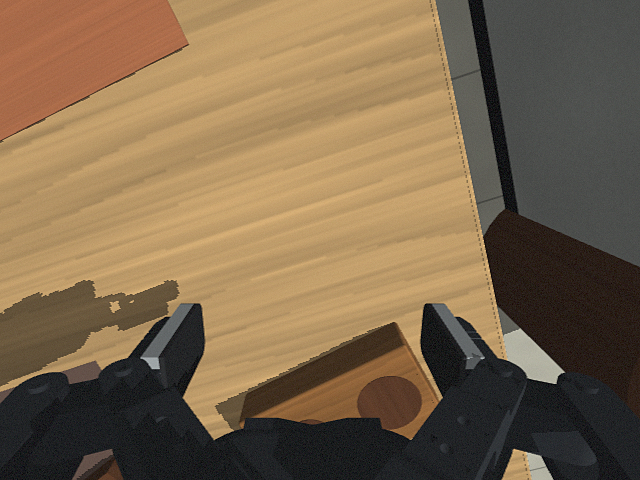

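Rows must carry all seven keys, so the arm did not move. The picture shows the start pose, with the fingers at (180,340) and (450,340).

Request:
drive_tool:
  increments:
    - {"claw": 0.085, "dx": 0, "dy": 0, "dz": 0, "wx": 0, "wy": 0, "wz": 9.86}
    - {"claw": 0.085, "dx": 0, "dy": 0, "dz": 0, "wx": 0, "wy": 0, "wz": 9.86}
    - {"claw": 0.085, "dx": 0, "dy": 0, "dz": 0, "wx": 0, "wy": 0, "wz": 9.86}
    - {"claw": 0.085, "dx": 0, "dy": 0, "dz": 0, "wx": 0, "wy": 0, "wz": 9.86}
    - {"claw": 0.085, "dx": 0, "dy": 0, "dz": 0, "wx": 0, "wy": 0, "wz": 9.86}
    - {"claw": 0.085, "dx": -0.0495, "dy": 0.0108, "dz": 0, "wx": 0, "wy": 0, "wz": 0}
    - {"claw": 0.085, "dx": -0.0495, "dy": 0.0108, "dz": 0, "wx": 0, "wy": 0, "wz": 0}
    - {"claw": 0.085, "dx": -0.0495, "dy": 0.0108, "dz": 0, "wx": 0, "wy": 0, "wz": 0}
    - {"claw": 0.085, "dx": -0.0495, "dy": 0.0108, "dz": 0, "wx": 0, "wy": 0, "wz": 0}
    - {"claw": 0.085, "dx": -0.0495, "dy": 0.0108, "dz": 0, "wx": 0, "wy": 0, "wz": 0}
    - {"claw": 0.085, "dx": -0.0495, "dy": 0.0108, "dz": 0, "wx": 0, "wy": 0, "wz": 0}
    - {"claw": 0.085, "dx": -0.0495, "dy": 0.0108, "dz": 0, "wx": 0, "wy": 0, "wz": 0}
    - {"claw": 0.085, "dx": -0.0495, "dy": 0.0108, "dz": 0, "wx": 0, "wy": 0, "wz": 0}
    - {"claw": 0.085, "dx": -0.0495, "dy": 0.0108, "dz": 0, "wx": 0, "wy": 0, "wz": 0}
    - {"claw": 0.085, "dx": -0.0495, "dy": 0.0108, "dz": 0, "wx": 0, "wy": 0, "wz": 0}
    - {"claw": 0.085, "dx": -0.0495, "dy": 0.0108, "dz": 0, "wx": 0, "wy": 0, "wz": 0}
    - {"claw": 0.085, "dx": 0, "dy": 0, "dz": 0.055, "wx": 0, "wy": 0, "wz": 0}
    - {"claw": 0.085, "dx": 0, "dy": 0, "dz": 0, "wx": 0, "wy": 0, "wz": 0}
    - {"claw": 0.085, "dx": 0, "dy": 0, "dz": 0, "wx": 0, "wy": 0, "wz": 0}

```text
t: 2.52
eef_pos: [0.5287, 0.1855, 0.2023]
tool_rot: [0.0, 0.554, 0.832, 0.0]
contact_force: [-0.4, 1.4, 0.4]
gripper_width: 0.994
grasp_force: 0.0
```

```bash
cat > look.py <<'E'
from h import *
import sys
n=sys.argv[1]
C=cam("wrist");im,d=read_camera("wrist");save(n,im);np.savez("pics/"+n+".npz",im=im,d=d)
P=pts(C,d);Z=P[...,2]
hsv=cv2.cvtColor(im,cv2.COLOR_RGB2HSV);H,Sa,V=[hsv[...,i].astype(int) for i in range(3)]
near=(d>0)&(Z>.055)&(Z<.09)&(P[...,0]>.42)&(P[...,0]<.66)&(P[...,1]>-.12)&(P[...,1]<.34)
nl,lab,st,ce=cv2.connectedComponentsWithStats(near.astype(np.uint8))
for i in range(1,nl):
    if st[i,4]>150:
        m=lab==i;t=m&(Z>np.percentile(Z[m],99)-.002);print(st[i],ce[i].round(),"hue",np.median(H[m]),"sat",np.median(Sa[m]),"top",P[t].mean(0).round(4),"box mid",((P[m].min(0)+P[m].max(0))/2).round(4),"size",(P[m].max(0)-P[m].min(0)).round(4))
E
python3 - <<'E'
from h import *
go(.528,.184,.2,112.6)
E
python3 look.py w2
```

```text
turn [ 0.02 -0.01  0.07] shift mm [-1.1 -1.2  2.3] at [0.5287 0.1855 0.2023] head 112.7 F [-0.4  1.4  0.4] t 2.525
[291  44  33  40 989] [307.  63.] hue 1.0 sat 203.0 top [0.4832 0.2843 0.0821] box mid [0.4833 0.2842 0.0697] size [0.0196 0.0198 0.0294]
[293 139  30  32 753] [308. 154.] hue 23.0 sat 145.0 top [0.5045 0.2338 0.082 ] box mid [0.5044 0.2338 0.0704] size [0.0195 0.0196 0.027 ]
[294 217  29  33 765] [308. 233.] hue 120.0 sat 4.0 top [0.5255 0.1833 0.0822] box mid [0.5252 0.1836 0.0695] size [0.0194 0.0188 0.0286]
```

View pics/w2.png

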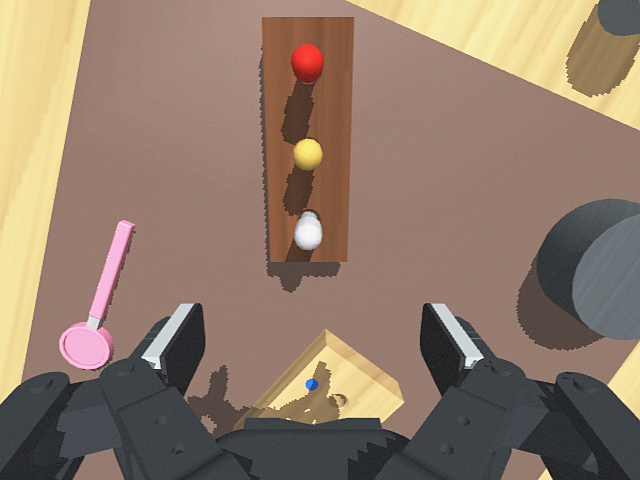

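The wrist view shows the silver head at (308,233), brass at (308,154) and red at (307,63). Their tops are at 82 mm and they are 54.6 mm apart, which matches the description. Descending on silver.

Request:
drive_tool:
  increments:
    - {"claw": 0.06, "dx": 0, "dy": -0.004, "dz": 0.03, "wx": 0, "wy": 0, "wz": 0}
    - {"claw": 0.06, "dx": -0.0005, "dy": 0, "dz": 0.03, "wx": 0, "wy": 0, "wz": 0}
    - {"claw": 0.06, "dx": 0, "dy": 0, "dz": 0.03, "wx": 0, "wy": 0, "wz": 0}
    - {"claw": 0.06, "dx": 0, "dy": 0, "dz": 0.02, "wx": 0, "wy": 0, "wz": 0}
    - {"claw": 0.06, "dx": 0, "dy": 0, "dz": 0.02, "wx": 0, "wy": 0, "wz": 0}
    - {"claw": 0.06, "dx": 0, "dy": 0, "dz": 0, "wx": 0, "wy": 0, "wz": 0}
    - {"claw": 0.06, "dx": 0, "dy": 0, "dz": 0, "wx": 0, "wy": 0, "wz": 0}

```text
t: 3.45
eef_pos: [0.5261, 0.1835, 0.0729]
tool_rot: [0.001, 0.555, 0.832, 0.001]
contact_force: [0.3, -0.2, 0.6]
gripper_width: 0.703
grasp_force: 0.0
```

Run:
```python
from h import *
go(.5253,.1835,.072,112.7)
```

```text
turn [ 0.14 -0.02 -0.06] shift mm [ 0.3 -0.7  0.9] at [0.5261 0.1835 0.0729] head 112.6 F [ 0.3 -0.2  0.6] t 3.45
```

Request:
drive_tool:
  increments:
    - {"claw": 0.0, "dx": 0, "dy": -0.0007, "dz": 0, "wx": 0, "wy": 0, "wz": 0}
    - {"claw": 0.0, "dx": 0, "dy": 0, "dz": 0, "wx": 0, "wy": 0, "wz": 0}
    - {"claw": 0.0, "dx": 0, "dy": 0, "dz": 0, "wx": 0, "wy": 0, "wz": 0}
    - {"claw": 0.0, "dx": 0, "dy": 0, "dz": 0, "wx": 0, "wy": 0, "wz": 0}
    - {"claw": 0.0, "dx": 0, "dy": 0, "dz": 0, "wx": 0, "wy": 0, "wz": 0}
    - {"claw": 0.0, "dx": 0, "dy": 0, "dz": 0, "wx": 0, "wy": 0, "wz": 0}
    - {"claw": 0.0, "dx": 0, "dy": 0, "dz": 0, "wx": 0, "wy": 0, "wz": 0}
    - {"claw": 0.0, "dx": 0, "dy": 0, "dz": 0, "wx": 0, "wy": 0, "wz": 0}
  newtons: 50

```text
t: 4.45
eef_pos: [0.5251, 0.1826, 0.072]
tool_rot: [0.0, 0.555, 0.832, 0.001]
contact_force: [-0.4, 0.4, 6.6]
gripper_width: 0.214
grasp_force: 48.9
```

Run:
```python
from h import *
go(.62,.033,.16,118.5)
print(get_obs()["grasp_force"],get_obs()["gripper_width"])
```

```text
turn [ 0.08 -0.01 -5.9 ] shift mm [-176.8   12.   -88. ] at [0.5251 0.1826 0.072 ] head 112.6 F [-0.4  0.4  6.6] t 4.45
48.87330026831478 0.21435451969307898
```

Gripped at 49 N. Next I lift to z 0.24 and go just past hole one for a closer look at the block.

Request:
drive_tool:
  increments:
    - {"claw": 0.0, "dx": 0, "dy": 0, "dz": -0.01, "wx": 0, "wy": 0, "wz": 0}
    - {"claw": 0.0, "dx": 0, "dy": 0, "dz": -0.02, "wx": 0, "wy": 0, "wz": 0}
    - {"claw": 0.0, "dx": 0, "dy": 0, "dz": -0.03, "wx": 0, "wy": 0, "wz": 0}
    - {"claw": 0.0, "dx": 0, "dy": 0, "dz": -0.036, "wx": 0, "wy": 0, "wz": 0}
    - {"claw": 0.0, "dx": 0, "dy": 0, "dz": -0.036, "wx": 0, "wy": 0, "wz": 0}
    - {"claw": 0.0, "dx": 0, "dy": 0, "dz": -0.036, "wx": 0, "wy": 0, "wz": -5.9}
    - {"claw": 0.0, "dx": -0.032, "dy": 0.0015, "dz": 0, "wx": 0, "wy": 0, "wz": 0}
    - {"claw": 0.0, "dx": -0.032, "dy": 0.0015, "dz": 0, "wx": 0, "wy": 0, "wz": 0}
    - {"claw": 0.0, "dx": -0.032, "dy": 0.0015, "dz": 0, "wx": 0, "wy": 0, "wz": 0}
    - {"claw": 0.0, "dx": -0.032, "dy": 0.0015, "dz": 0, "wx": 0, "wy": 0, "wz": 0}
    - {"claw": 0.0, "dx": -0.032, "dy": 0.0015, "dz": 0, "wx": 0, "wy": 0, "wz": 0}
    - {"claw": 0.0, "dx": -0.032, "dy": 0.0015, "dz": 0, "wx": 0, "wy": 0, "wz": 0}
    - {"claw": 0.0, "dx": -0.032, "dy": 0.0015, "dz": 0, "wx": 0, "wy": 0, "wz": 0}
    - {"claw": 0.0, "dx": -0.032, "dy": 0.0015, "dz": 0, "wx": 0, "wy": 0, "wz": 0}
    - {"claw": 0.0, "dx": 0, "dy": 0, "dz": 0, "wx": 0, "wy": 0, "wz": 0}
    - {"claw": 0.0, "dx": 0, "dy": 0, "dz": 0, "wx": 0, "wy": 0, "wz": 0}
    - {"claw": 0.0, "dx": 0, "dy": 0, "dz": 0, "wx": 0, "wy": 0, "wz": 0}

```text
t: 6.58
eef_pos: [0.6567, -0.0354, 0.2392]
tool_rot: [-0.001, 0.511, 0.86, 0.0]
contact_force: [-0.1, -0.2, -1.3]
gripper_width: 0.217
grasp_force: 49.0
```

Run:
```python
from h import *
go(.62,.033,.16,118.5)
n="w3";C=cam("wrist");im,d=read_camera("wrist");save(n,im);np.savez("pics/"+n+".npz",im=im,d=d)
P=pts(C,d);Z=P[...,2]
hsv=cv2.cvtColor(im,cv2.COLOR_RGB2HSV);H,Sa,V=[hsv[...,i].astype(int) for i in range(3)]
reg=(P[...,0]>.52)&(P[...,0]<.7)&(P[...,1]>-.1)&(P[...,1]<.1)&(d>0)
b=reg&(H>100)&(H<130)&(Sa>120)&(Z<.04)
nl,lab,st,ce=cv2.connectedComponentsWithStats(b.astype(np.uint8))
for i in range(1,nl):
    if st[i,4]>30: print("dot",st[i],ce[i],ray(C,*ce[i],.03).round(4))
m=reg&(abs(Z-.03)<.004)
print("top med z",np.median(Z[m]),cv2.minAreaRect(P[m][:,:2].astype(np.float32)*1000))
# holes: pixels near expected hole whose depth is clearly below the top
for k,(x,y) in {"one":(.62,.033),"two":(.599,-.034)}.items():
    h=(d>0)&(Z<.024)&(np.hypot(P[...,0]-x,P[...,1]-y)<.016)
    v,u=np.nonzero(h);print(k,h.sum(), (u.mean(),v.mean()) if h.sum() else None)
```

```text
turn [-0.01 -0.06  0.1 ] shift mm [77.6  0.4 79.2] at [ 0.6567 -0.0354  0.2392] head 118.6 F [-0.1 -0.2 -1.3] t 6.575
dot [277  84  14  15 168] [283.83333333  91.04166667] [0.5878 0.0398 0.03  ]
dot [229 137  13  15 147] [234.81632653 144.02721088] [ 0.5704 -0.0176  0.03  ]
dot [213 154  13  14 143] [219.15384615 160.67132867] [ 0.5644 -0.0368  0.03  ]
top med z 0.029768702643318157 ((608.3934326171875, -3.1524505615234375), (150.52415466308594, 96.27398681640625), 73.0447006225586)
one 288 (np.float64(311.52430555555554), np.float64(120.4375))
two 235 (np.float64(255.31914893617022), np.float64(178.52340425531915))
```

View pics/w3.png

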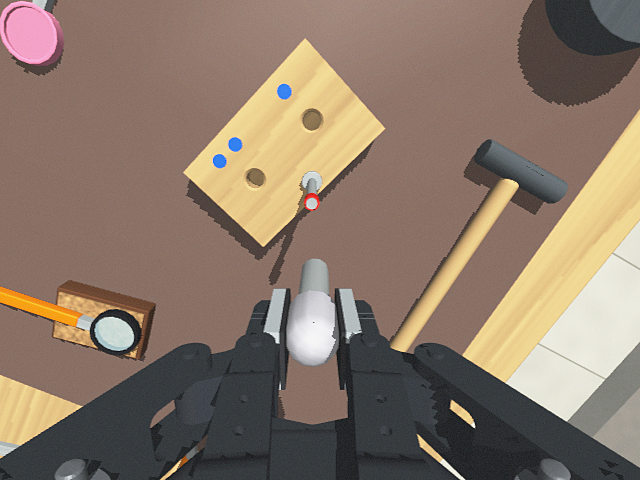

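The wrist view shows hole one at (312,119), hole two at (255,178), the single dot at (284,91), the two dots at (219–235,144–160), and the post band at (312,202). The punch is held upright. Next I check where the held punch sits relative to the TCP, through the same camera.

Run:
```python
from h import *
z=np.load("pics/w3.npz");im,d=z["im"],z["d"];C=cam("wrist");K,R,p=C
print("hole px rays",ray(C,311.8,119.5,.03).round(4),ray(C,255.3,178,.03).round(4))
M=np.array(calibration("wrist")["mount"])
v,u=np.mgrid[:480,:640];P=np.stack([(u-K[0,2])/K[0,0]*d,(v-K[1,2])/K[1,1]*d,d],-1)@M[:3,:3].T+M[:3,3]
w=(d>0)&(abs(P[...,1])<.0115)&(abs(P[...,0])<.02)&(P[...,2]<.08)
for a,b in((-.016,-.009),(-.008,0),(.022,.035),(.035,.05),(.05,.062)):
    m=w&(P[...,2]>a)&(P[...,2]<b)
    if m.sum()>10: print(a,b,m.sum(),P[m].min(0).round(4),P[m].max(0).round(4),"ymid",((np.percentile(P[m][:,1],2)+np.percentile(P[m][:,1],98))/2).round(4))
```

```text
hole px rays [0.6187 0.0311 0.03  ] [ 0.5985 -0.0354  0.03  ]
-0.016 -0.009 1470 [-0.0136 -0.0115 -0.016 ] [ 0.0104  0.0115 -0.009 ] ymid -0.0003
-0.008 0 1685 [-0.0132 -0.0115 -0.008 ] [ 0.0107  0.0115 -0.    ] ymid 0.0
0.022 0.035 300 [ 0.0014 -0.0104  0.0221] [0.0084 0.0081 0.035 ] ymid -0.0005
0.035 0.05 338 [ 0.0013 -0.0069  0.0351] [0.0078 0.0064 0.05  ] ymid -0.0002
0.05 0.062 227 [ 0.0011 -0.0065  0.05  ] [0.0077 0.0069 0.062 ] ymid 0.0001
```

Request:
drive_tool:
  increments:
    - {"claw": 0.0, "dx": 0.025, "dy": -0.0006, "dz": 0, "wx": 0, "wy": 0, "wz": 0}
    - {"claw": 0.0, "dx": 0.025, "dy": -0.0006, "dz": 0, "wx": 0, "wy": 0, "wz": 0}
    - {"claw": 0.0, "dx": 0.0257, "dy": -0.0006, "dz": 0, "wx": 0, "wy": 0, "wz": 0}
    - {"claw": 0.0, "dx": 0, "dy": 0, "dz": 0.035, "wx": 0, "wy": 0, "wz": 0}
    - {"claw": 0.0, "dx": 0, "dy": 0, "dz": 0.035, "wx": 0, "wy": 0, "wz": 0}
    - {"claw": 0.0, "dx": 0, "dy": 0, "dz": 0.035, "wx": 0, "wy": 0, "wz": 0}
    - {"claw": 0.0, "dx": 0, "dy": 0, "dz": 0.03, "wx": 0, "wy": 0, "wz": 0}
    - {"claw": 0.0, "dx": 0, "dy": 0, "dz": 0, "wx": 0, "wy": 0, "wz": 0}
    - {"claw": 0.0, "dx": 0, "dy": 0, "dz": 0, "wx": 0, "wy": 0, "wz": 0}
    - {"claw": 0.0, "dx": 0, "dy": 0, "dz": 0, "wx": 0, "wy": 0, "wz": 0}

```text
t: 7.88
eef_pos: [0.6205, 0.029, 0.106]
tool_rot: [0.001, 0.511, 0.859, 0.001]
contact_force: [0.1, -0.2, -0.3]
gripper_width: 0.212
grasp_force: 49.0
```

Run:
```python
from h import *
go(.6189,.0302,.098,118.5)
for n in("scene","side"):
    im,d=read_camera(n);save(n+"2",im)
    c=(310,250) if n=="scene" else (320,190)
    save(n+"2c",cv2.resize(im[c[1]-40:c[1]+60,c[0]-10:c[0]+90],None,fx=4,fy=4,interpolation=2))
a=cv2.imread("pics/scene2c.png");b=cv2.imread("pics/side2c.png");cv2.imwrite("pics/c2.png",np.hstack([a,b]))
```

```text
turn [0.15 0.05 0.01] shift mm [ 1.9 -0.8  8. ] at [0.6205 0.029  0.106 ] head 118.5 F [ 0.1 -0.2 -0.3] t 7.875
```

View pics/c2.png

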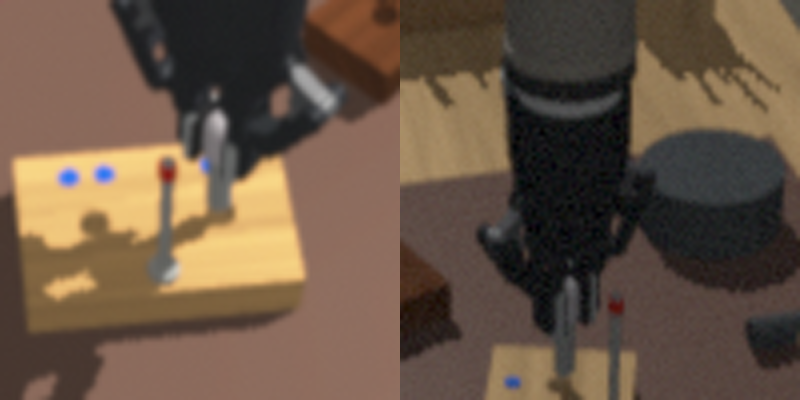

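Both views show the punch over the one-dot hole, foot just above the rim, clear of the post. Correcting 2 mm and lowering.

Request:
drive_tool:
  increments:
    - {"claw": 0.0, "dx": 0.0019, "dy": -0.0008, "dz": 0, "wx": 0, "wy": 0, "wz": 0}
    - {"claw": 0.0, "dx": 0, "dy": 0, "dz": 0, "wx": 0, "wy": 0, "wz": 0}
    - {"claw": 0.0, "dx": 0, "dy": 0, "dz": 0.004, "wx": 0, "wy": 0, "wz": 0}
    - {"claw": 0.0, "dx": 0, "dy": 0, "dz": 0.004, "wx": 0, "wy": 0, "wz": 0}
    - {"claw": 0.0, "dx": 0, "dy": 0, "dz": 0.004, "wx": 0, "wy": 0, "wz": 0}
    - {"claw": 0.0, "dx": 0, "dy": 0, "dz": 0.003, "wx": 0, "wy": 0, "wz": 0}
    - {"claw": 0.0, "dx": 0, "dy": 0, "dz": 0, "wx": 0, "wy": 0, "wz": 0}
    - {"claw": 0.0, "dx": 0, "dy": 0, "dz": 0, "wx": 0, "wy": 0, "wz": 0}

```text
t: 8.98
eef_pos: [0.6179, 0.03, 0.0893]
tool_rot: [0.0, 0.511, 0.859, 0.0]
contact_force: [0.2, -0.1, -0.9]
gripper_width: 0.218
grasp_force: 49.0
```

Run:
```python
from h import *
go(.6189,.0302,.072,118.5)
```

```text
turn [0.   0.   0.01] shift mm [-0.3  0.9 17.3] at [0.6179 0.03   0.0893] head 118.5 F [ 0.2 -0.1 -0.9] t 8.975
```

Request:
drive_tool:
  increments:
    - {"claw": 0.0, "dx": 0, "dy": 0.0004, "dz": 0.004, "wx": 0, "wy": 0, "wz": 0}
    - {"claw": 0.0, "dx": 0, "dy": 0, "dz": 0.004, "wx": 0, "wy": 0, "wz": 0}
    - {"claw": 0.0, "dx": 0, "dy": 0, "dz": 0.004, "wx": 0, "wy": 0, "wz": 0}
    - {"claw": 0.0, "dx": 0, "dy": 0, "dz": 0.003, "wx": 0, "wy": 0, "wz": 0}
    - {"claw": 0.0, "dx": 0, "dy": 0, "dz": 0.002, "wx": 0, "wy": 0, "wz": 0}
    - {"claw": 0.0, "dx": 0, "dy": 0, "dz": 0, "wx": 0, "wy": 0, "wz": 0}
    - {"claw": 0.0, "dx": 0, "dy": 0, "dz": 0, "wx": 0, "wy": 0, "wz": 0}

```text
t: 9.85
eef_pos: [0.6182, 0.0303, 0.0723]
tool_rot: [0.0, 0.511, 0.859, 0.0]
contact_force: [0.0, 0.5, -0.5]
gripper_width: 0.213
grasp_force: 49.0
```

Request:
drive_tool:
  increments:
    - {"claw": 0.0, "dx": 0, "dy": 0, "dz": 0.0007, "wx": 0, "wy": 0, "wz": 0}
    - {"claw": 0.0, "dx": 0, "dy": 0, "dz": 0, "wx": 0, "wy": 0, "wz": 0}
    - {"claw": 0.03, "dx": 0, "dy": 0, "dz": 0, "wx": 0, "wy": 0, "wz": 0}
    - {"claw": 0.045, "dx": 0, "dy": 0, "dz": 0, "wx": 0, "wy": 0, "wz": 0}
    - {"claw": 0.045, "dx": 0, "dy": 0, "dz": 0, "wx": 0, "wy": 0, "wz": 0}
    - {"claw": 0.045, "dx": 0, "dy": 0, "dz": 0, "wx": 0, "wy": 0, "wz": 0}
    - {"claw": 0.045, "dx": 0, "dy": 0, "dz": -0.01, "wx": 0, "wy": 0, "wz": 0}
    - {"claw": 0.045, "dx": 0, "dy": 0, "dz": -0.03, "wx": 0, "wy": 0, "wz": 0}
    - {"claw": 0.045, "dx": 0, "dy": 0, "dz": -0.04, "wx": 0, "wy": 0, "wz": 0}
    - {"claw": 0.045, "dx": 0, "dy": 0, "dz": -0.05, "wx": 0, "wy": 0, "wz": 0}
    - {"claw": 0.045, "dx": 0, "dy": 0, "dz": 0, "wx": 0, "wy": 0, "wz": 0}
    - {"claw": 0.045, "dx": 0, "dy": 0, "dz": 0, "wx": 0, "wy": 0, "wz": 0}

```text
t: 11.35
eef_pos: [0.618, 0.0304, 0.2018]
tool_rot: [-0.0, 0.511, 0.859, 0.0]
contact_force: [-0.2, 0.2, -0.4]
gripper_width: 0.524
grasp_force: 0.0
```

```bash
python3 look.py w4
python3 - <<'E'
from h import *
go(.5047,.2335,.2,112.6)
E
```

```text
[301 216  28  33 768] [314. 232.] hue 120.0 sat 6.0 top [0.6182 0.0307 0.0823] box mid [0.6181 0.0306 0.0697] size [0.0193 0.0196 0.029 ]
[311 286  10  24 197] [315. 298.] hue 85.0 sat 11.0 top [ 0.641  -0.011   0.0887] box mid [ 0.6426 -0.0116  0.0726] size [0.0069 0.0044 0.0348]
turn [-0.07 -0.04  5.92] shift mm [230.8 -26.1   0.9] at [0.6175 0.0304 0.2009] head 118.5 F [-0.5  0.2 -0. ] t 11.4
```

Silver is home: its top is at 82 mm at (0.618, 0.031). Now brass.

Request:
drive_tool:
  increments:
    - {"claw": 0.06, "dx": 0, "dy": 0, "dz": 0, "wx": 0, "wy": 0, "wz": 5.9}
    - {"claw": 0.06, "dx": 0.0462, "dy": -0.0052, "dz": 0, "wx": 0, "wy": 0, "wz": 0}
    - {"claw": 0.06, "dx": 0.0462, "dy": -0.0052, "dz": 0, "wx": 0, "wy": 0, "wz": 0}
    - {"claw": 0.06, "dx": 0.0462, "dy": -0.0052, "dz": 0, "wx": 0, "wy": 0, "wz": 0}
    - {"claw": 0.06, "dx": 0.0462, "dy": -0.0052, "dz": 0, "wx": 0, "wy": 0, "wz": 0}
    - {"claw": 0.06, "dx": 0.046, "dy": -0.0053, "dz": 0, "wx": 0, "wy": 0, "wz": 0}
    - {"claw": 0.06, "dx": 0, "dy": 0, "dz": 0.03, "wx": 0, "wy": 0, "wz": 0}
    - {"claw": 0.06, "dx": 0, "dy": 0, "dz": 0.03, "wx": 0, "wy": 0, "wz": 0}
    - {"claw": 0.06, "dx": 0, "dy": 0, "dz": 0, "wx": 0, "wy": 0, "wz": 0}
    - {"claw": 0.06, "dx": 0, "dy": 0, "dz": 0, "wx": 0, "wy": 0, "wz": 0}

```text
t: 12.65
eef_pos: [0.5056, 0.233, 0.1418]
tool_rot: [0.0, 0.555, 0.832, -0.0]
contact_force: [0.7, 0.3, 0.7]
gripper_width: 0.703
grasp_force: 0.0
```

Run:
```python
from h import *
go(.5047,.2333,.072,112.6)
```

```text
turn [-0.02  0.02 -0.03] shift mm [ 0.6 -0.7 69.8] at [0.5056 0.233  0.1418] head 112.6 F [0.7 0.3 0.7] t 12.65
```

Request:
drive_tool:
  increments:
    - {"claw": 0.06, "dx": 0.0005, "dy": -0.0007, "dz": 0.025, "wx": 0, "wy": 0, "wz": 0}
    - {"claw": 0.06, "dx": 0, "dy": 0, "dz": 0.025, "wx": 0, "wy": 0, "wz": 0}
    - {"claw": 0.06, "dx": 0, "dy": 0, "dz": 0.02, "wx": 0, "wy": 0, "wz": 0}
    - {"claw": 0.06, "dx": 0, "dy": 0, "dz": 0, "wx": 0, "wy": 0, "wz": 0}
    - {"claw": 0.06, "dx": 0, "dy": 0, "dz": 0, "wx": 0, "wy": 0, "wz": 0}
    - {"claw": 0.0, "dx": 0, "dy": 0, "dz": 0, "wx": 0, "wy": 0, "wz": 0}
    - {"claw": 0.0, "dx": 0, "dy": 0, "dz": 0, "wx": 0, "wy": 0, "wz": 0}
    - {"claw": 0.0, "dx": 0, "dy": 0, "dz": 0, "wx": 0, "wy": 0, "wz": 0}
    - {"claw": 0.0, "dx": 0, "dy": 0, "dz": 0, "wx": 0, "wy": 0, "wz": 0}
    - {"claw": 0.0, "dx": 0, "dy": 0, "dz": 0, "wx": 0, "wy": 0, "wz": 0}
    - {"claw": 0.0, "dx": 0, "dy": 0, "dz": 0, "wx": 0, "wy": 0, "wz": 0}
    - {"claw": 0.0, "dx": 0, "dy": 0, "dz": 0, "wx": 0, "wy": 0, "wz": 0}
    - {"claw": 0.0, "dx": 0, "dy": 0, "dz": 0, "wx": 0, "wy": 0, "wz": 0}
  newtons: 50

```text
t: 14.28
eef_pos: [0.5051, 0.2338, 0.0723]
tool_rot: [0.0, 0.555, 0.832, 0.001]
contact_force: [-1.5, -0.1, 6.1]
gripper_width: 0.216
grasp_force: 48.8
```

Request:
drive_tool:
  increments:
    - {"claw": 0.0, "dx": 0, "dy": 0, "dz": -0.01, "wx": 0, "wy": 0, "wz": 0}
    - {"claw": 0.0, "dx": 0, "dy": 0, "dz": -0.02, "wx": 0, "wy": 0, "wz": 0}
    - {"claw": 0.0, "dx": 0, "dy": 0, "dz": -0.03, "wx": 0, "wy": 0, "wz": 0}
    - {"claw": 0.0, "dx": 0, "dy": 0, "dz": -0.036, "wx": 0, "wy": 0, "wz": 0}
    - {"claw": 0.0, "dx": 0, "dy": 0, "dz": -0.036, "wx": 0, "wy": 0, "wz": 0}
    - {"claw": 0.0, "dx": 0, "dy": 0, "dz": -0.036, "wx": 0, "wy": 0, "wz": 0}
    - {"claw": 0.0, "dx": 0, "dy": 0, "dz": 0, "wx": 0, "wy": 0, "wz": -9.5}
    - {"claw": 0.0, "dx": 0, "dy": 0, "dz": 0, "wx": 0, "wy": 0, "wz": -9.5}
    - {"claw": 0.0, "dx": 0, "dy": 0, "dz": 0, "wx": 0, "wy": 0, "wz": -9.5}
    - {"claw": 0.0, "dx": 0, "dy": 0, "dz": 0, "wx": 0, "wy": 0, "wz": -9.5}
    - {"claw": 0.0, "dx": 0, "dy": 0, "dz": 0, "wx": 0, "wy": 0, "wz": -9.5}
    - {"claw": 0.0, "dx": 0, "dy": 0, "dz": 0, "wx": 0, "wy": 0, "wz": -9.5}
    - {"claw": 0.0, "dx": 0, "dy": 0, "dz": 0, "wx": 0, "wy": 0, "wz": -9.5}
    - {"claw": 0.0, "dx": 0, "dy": 0, "dz": 0, "wx": 0, "wy": 0, "wz": -9.5}
    - {"claw": 0.0, "dx": 0, "dy": 0, "dz": 0, "wx": 0, "wy": 0, "wz": -9.5}
    - {"claw": 0.0, "dx": 0, "dy": 0, "dz": 0, "wx": 0, "wy": 0, "wz": -9.1}
    - {"claw": 0.0, "dx": 0, "dy": 0, "dz": 0, "wx": 0, "wy": 0, "wz": 0}
    - {"claw": 0.0, "dx": 0, "dy": 0, "dz": 0, "wx": 0, "wy": 0, "wz": 0}

```text
t: 16.52
eef_pos: [0.5045, 0.2333, 0.2397]
tool_rot: [-0.0, -0.234, 0.972, -0.0]
contact_force: [-0.4, -0.1, -0.2]
gripper_width: 0.221
grasp_force: 49.1
```

Run:
```python
from h import *
go(.5982,-.0359,.24,207.2)
im,d=read_camera("wrist");K=cam("wrist")[0]
M=np.array(calibration("wrist")["mount"])
v,u=np.mgrid[:480,:640];P=np.stack([(u-K[0,2])/K[0,0]*d,(v-K[1,2])/K[1,1]*d,d],-1)@M[:3,:3].T+M[:3,3]
w=(d>0)&(abs(P[...,1])<.0115)&(abs(P[...,0])<.02)&(P[...,2]<.08)
for a,b in((.022,.035),(.035,.05),(.05,.062)):
    m=w&(P[...,2]>a)&(P[...,2]<b);print(a,m.sum(),P[m].min(0).round(4),P[m].max(0).round(4))
```

```text
turn [-0.01 -0.01 -0.18] shift mm [  39.7 -282.3   -0.3] at [0.5045 0.2333 0.2397] head -153.0 F [-0.4 -0.1 -0.2] t 16.525
0.022 282 [ 0.0051 -0.011   0.022 ] [0.0114 0.0082 0.035 ]
0.035 344 [ 0.0041 -0.0085  0.035 ] [0.0111 0.0052 0.05  ]
0.05 221 [ 0.0032 -0.0086  0.05  ] [0.0107 0.0052 0.062 ]
```

The held punch reads 3–4 mm off along tool x, and the silver one read 0.7 mm. I'll check this before placing it.

Run:
```python
from h import *
im,d=read_camera("wrist");save("w5",im);K=cam("wrist")[0]
M=np.array(calibration("wrist")["mount"])
v,u=np.mgrid[:480,:640]
for n,im,d in(("silver",)+tuple(np.load("pics/w3.npz")[k] for k in("im","d")),("brass",im,d)):
    P=np.stack([(u-K[0,2])/K[0,0]*d,(v-K[1,2])/K[1,1]*d,d],-1)@M[:3,:3].T+M[:3,3]
    hsv=cv2.cvtColor(im,cv2.COLOR_RGB2HSV).astype(int)
    for a,b in((-.012,-.009),(-.009,-.005),(-.005,0),(0,.005),(.03,.04),(.05,.06)):
        m=(d>0)&(abs(P[...,1])<.02)&(abs(P[...,0])<.02)&(P[...,2]>a)&(P[...,2]<b)
        if a<.02: m&=(hsv[...,1]>90)&(hsv[...,0]>14)&(hsv[...,0]<34) if n=="brass" else (hsv[...,1]<30)&(hsv[...,2]>150)
        if m.sum()>5: 
            q=P[m];A=np.c_[2*q[:,:2],np.ones(len(q))];s=np.linalg.lstsq(A,(q[:,:2]**2).sum(1),rcond=None)[0]
            print(n,a,m.sum(),q.min(0).round(4),q.max(0).round(4),"circ",s[:2].round(4),np.sqrt(s[2]+s[0]**2+s[1]**2).round(4))
```

```text
silver -0.012 838 [-0.0101 -0.0177 -0.012 ] [ 0.0132  0.0138 -0.009 ] circ [ 0.012  -0.0022] 0.0099
silver -0.009 1081 [-0.0028 -0.0177 -0.009 ] [ 0.0133  0.0139 -0.005 ] circ [ 0.0098 -0.0021] 0.008
silver -0.005 678 [ 0.0038 -0.0176 -0.005 ] [ 0.0137  0.0139 -0.    ] circ [ 0.0123 -0.0018] 0.0084
silver 0 463 [ 0.0093 -0.0176  0.    ] [0.0137 0.0139 0.005 ] circ [ 0.0083 -0.0017] 0.0099
silver 0.03 267 [ 0.0044 -0.0078  0.03  ] [0.0108 0.0057 0.04  ] circ [ 0.0035 -0.0013] 0.0068
silver 0.05 192 [ 0.0043 -0.0072  0.0501] [0.0107 0.0061 0.06  ] circ [ 0.0034 -0.0009] 0.0068
brass -0.012 578 [-0.0019 -0.007  -0.0113] [ 0.0112  0.0041 -0.009 ] circ [ 0.0041 -0.0017] 0.0037
brass -0.009 1128 [-0.01   -0.0109 -0.009 ] [ 0.0128  0.0074 -0.005 ] circ [ 0.004  -0.0018] 0.0068
brass -0.005 624 [-0.0029 -0.0111 -0.005 ] [ 0.0141  0.0073 -0.    ] circ [ 0.004  -0.0019] 0.0089
brass 0 335 [-0.0039 -0.011   0.    ] [0.014  0.0074 0.005 ] circ [ 0.0034 -0.0019] 0.0099
brass 0.03 262 [ 0.004  -0.0085  0.03  ] [0.0111 0.0051 0.0399] circ [ 0.0037 -0.0017] 0.0067
brass 0.05 188 [ 0.0024 -0.0087  0.05  ] [0.0108 0.005  0.0599] circ [ 0.0036 -0.0017] 0.0068
```

View pics/w5.png

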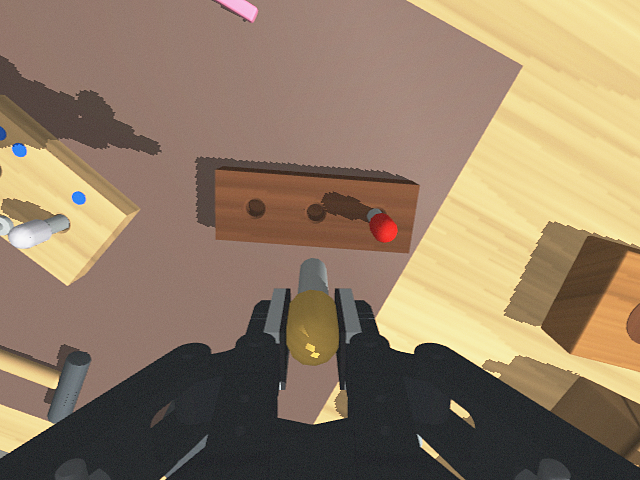

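The same silver picture now gives a different offset, so the returned calibration must vary between calls.

```bash
for i in 1 2; do python3 - <<'E'
from h import *
np.set_printoptions(precision=5,suppress=True)
for i in range(2): print(np.array(calibration("wrist")["mount"])[:3].ravel(), np.array(calibration("scene")["t"]))
E
done
```

```text
[-0.0009  -0.95631 -0.29235  0.07576  1.      -0.00026 -0.00221 -0.00163
  0.00203 -0.29236  0.95631 -0.1173 ] [-0.19324 -0.34967  1.42914]
[-0.0009  -0.95631 -0.29235  0.07576  1.      -0.00026 -0.00221 -0.00163
  0.00203 -0.29236  0.95631 -0.1173 ] [-0.19324 -0.34967  1.42914]
[-0.0009  -0.95631 -0.29235  0.07576  1.      -0.00026 -0.00221 -0.00163
  0.00203 -0.29236  0.95631 -0.1173 ] [-0.19324 -0.34967  1.42914]
[-0.0009  -0.95631 -0.29235  0.07576  1.      -0.00026 -0.00221 -0.00163
  0.00203 -0.29236  0.95631 -0.1173 ] [-0.19324 -0.34967  1.42914]
```

The mount calibration drifts by a few mm over time. I'll avoid that error by measuring hole two and the held punch in one picture from the approach side.

Request:
drive_tool:
  increments:
    - {"claw": 0.0, "dx": -0.0053, "dy": -0.0403, "dz": 0, "wx": 0, "wy": 0, "wz": 0}
    - {"claw": 0.0, "dx": -0.0053, "dy": -0.0403, "dz": 0, "wx": 0, "wy": 0, "wz": 0}
    - {"claw": 0.0, "dx": -0.0053, "dy": -0.0403, "dz": 0, "wx": 0, "wy": 0, "wz": 0}
    - {"claw": 0.0, "dx": -0.0053, "dy": -0.0403, "dz": 0, "wx": 0, "wy": 0, "wz": 0}
    - {"claw": 0.0, "dx": -0.0053, "dy": -0.0403, "dz": 0, "wx": 0, "wy": 0, "wz": 0}
    - {"claw": 0.0, "dx": -0.0053, "dy": -0.0403, "dz": 0, "wx": 0, "wy": 0, "wz": 0}
    - {"claw": 0.0, "dx": -0.0053, "dy": -0.0403, "dz": 0, "wx": 0, "wy": 0, "wz": 0}
    - {"claw": 0.0, "dx": 0, "dy": 0, "dz": 0, "wx": 0, "wy": 0, "wz": 0}
    - {"claw": 0.0, "dx": 0, "dy": 0, "dz": 0, "wx": 0, "wy": 0, "wz": 0}
    - {"claw": 0.0, "dx": 0, "dy": 0, "dz": 0, "wx": 0, "wy": 0, "wz": 0}

```text
t: 17.88
eef_pos: [0.6661, 0.0013, 0.2395]
tool_rot: [-0.0, -0.236, 0.972, 0.0]
contact_force: [0.2, -0.2, -0.5]
gripper_width: 0.214
grasp_force: 49.1
```

Run:
```python
from h import *
o=get_obs();T=rot(o["tool_rot"]);go(.598,-.0365,.24,207.2)
M=np.array(calibration("wrist")["mount"]);print(M[:3,3].round(4))
im,d=read_camera("wrist");save("w6",im);np.savez("pics/w6.npz",im=im,d=d);C=cam("wrist");K=C[0]
v,u=np.mgrid[:480,:640]
P=np.stack([(u-K[0,2])/K[0,0]*d,(v-K[1,2])/K[1,1]*d,d],-1)@M[:3,:3].T+M[:3,3]
for a,b in((.03,.04),(.04,.05),(.05,.06)):
    m=(d>0)&(abs(P[...,1])<.02)&(abs(P[...,0])<.02)&(P[...,2]>a)&(P[...,2]<b)
    q=P[m];A=np.c_[2*q[:,:2],np.ones(len(q))];s=np.linalg.lstsq(A,(q[:,:2]**2).sum(1),rcond=None)[0];print("punch tool",s[:2].round(4))
W=P@T.T+o["eef_pos"];Z=W[...,2]
hsv=cv2.cvtColor(im,cv2.COLOR_RGB2HSV);H,Sa=hsv[...,0].astype(int),hsv[...,1].astype(int)
b=((H>100)&(H<130)&(Sa>120)).astype(np.uint8)
nl,lab,st,ce=cv2.connectedComponentsWithStats(b)
f=lambda uv:((ray(C,*uv,.03)-o["eef_pos"])@T).round(4)
for i in range(1,nl):
    if st[i,4]>60: print("dot",ce[i].round(1),ray(C,*ce[i],.03).round(4),"tool",f(ce[i]))
h=((d>0)&(Z<.024)&(np.hypot(W[...,0]-.598,W[...,1]+.0365)<.014)).astype(np.uint8)
vv,uu=np.nonzero(h);print(h.sum(),uu.mean(),vv.mean(),uu.min(),uu.max(),vv.min(),vv.max())
c=((uu.min()+uu.max())/2,(vv.min()+vv.max())/2);print("hole rim mid",c,"tool",f(c))
m=(abs(Z-.03)<.004)&(d>0)&(np.hypot(W[...,0]-.608,W[...,1])<.11);print(cv2.minAreaRect(W[m][:,:2].astype(np.float32)*1000))
```

```text
turn [ 0.05 -0.    0.11] shift mm [77.8 -2.5 -0.5] at [0.6661 0.0013 0.2395] head -152.7 F [ 0.2 -0.2 -0.5] t 17.875
[ 0.0758 -0.0016 -0.1173]
punch tool [ 0.0036 -0.0017]
punch tool [ 0.0037 -0.0017]
punch tool [ 0.0037 -0.0017]
dot [330.4  83.9] [ 0.5646 -0.0368  0.03  ] tool [0.1076 0.0125 0.2095]
dot [347.5 102. ] [ 0.5704 -0.0178  0.03  ] tool [0.0938 0.0268 0.2095]
dot [396.1 153.8] [0.5879 0.0396 0.03  ] tool [0.0518 0.0698 0.2096]
285 312.1122807017544 122.35087719298245 303 321 113 132
hole rim mid (np.float64(312.0), np.float64(122.5)) tool [ 0.0776 -0.0025  0.2095]
((608.171630859375, -2.7115402221679688), (150.53805541992188, 96.25932312011719), 73.06827545166016)
```

At block range, both headings agree on the hole to within 0.3 mm. The silver insertion also showed that the punch axis is within 1 mm of the TCP, so the 3.6 mm near-range reading is a mount bias. Target is TCP over (0.598, -0.0366).

Request:
drive_tool:
  increments:
    - {"claw": 0.0, "dx": 0.0258, "dy": -0.0008, "dz": 0, "wx": 0, "wy": 0, "wz": 0}
    - {"claw": 0.0, "dx": 0.0258, "dy": -0.0008, "dz": 0, "wx": 0, "wy": 0, "wz": 0}
    - {"claw": 0.0, "dx": 0.0259, "dy": -0.0008, "dz": 0, "wx": 0, "wy": 0, "wz": 0}
    - {"claw": 0.0, "dx": 0, "dy": 0, "dz": 0.035, "wx": 0, "wy": 0, "wz": 0}
    - {"claw": 0.0, "dx": 0, "dy": 0, "dz": 0.035, "wx": 0, "wy": 0, "wz": 0}
    - {"claw": 0.0, "dx": 0, "dy": 0, "dz": 0.035, "wx": 0, "wy": 0, "wz": 0}
    - {"claw": 0.0, "dx": 0, "dy": 0, "dz": 0.031, "wx": 0, "wy": 0, "wz": 0}
    - {"claw": 0.0, "dx": 0, "dy": 0, "dz": 0, "wx": 0, "wy": 0, "wz": 0}
    - {"claw": 0.0, "dx": 0, "dy": 0, "dz": 0, "wx": 0, "wy": 0, "wz": 0}
    - {"claw": 0.0, "dx": 0, "dy": 0, "dz": 0, "wx": 0, "wy": 0, "wz": 0}

```text
t: 19.18
eef_pos: [0.5998, -0.0378, 0.1053]
tool_rot: [0.001, -0.235, 0.972, -0.0]
contact_force: [0.5, 0.0, -1.5]
gripper_width: 0.218
grasp_force: 49.1
```

Run:
```python
from h import *
go(.598,-.0366,.072,207.2)
```

```text
turn [-0.06  0.15  0.01] shift mm [ 1.   1.9 33.3] at [ 0.5998 -0.0378  0.1053] head -152.8 F [ 0.5  0.  -1.5] t 19.175
```

Request:
drive_tool:
  increments:
    - {"claw": 0.0, "dx": 0.0009, "dy": 0.0014, "dz": 0, "wx": 0, "wy": 0, "wz": 0}
    - {"claw": 0.0, "dx": 0, "dy": 0, "dz": 0, "wx": 0, "wy": 0, "wz": 0}
    - {"claw": 0.0, "dx": 0, "dy": 0, "dz": 0.004, "wx": 0, "wy": 0, "wz": 0}
    - {"claw": 0.0, "dx": 0, "dy": 0, "dz": 0.003, "wx": 0, "wy": 0, "wz": 0}
    - {"claw": 0.0, "dx": 0, "dy": 0, "dz": 0, "wx": 0, "wy": 0, "wz": 0}
    - {"claw": 0.0, "dx": 0, "dy": 0, "dz": 0, "wx": 0, "wy": 0, "wz": 0}

```text
t: 19.92
eef_pos: [0.5973, -0.0372, 0.0965]
tool_rot: [-0.0, -0.235, 0.972, -0.0]
contact_force: [-0.0, -0.8, 0.1]
gripper_width: 0.217
grasp_force: 49.1
```

Run:
```python
from h import *
go(.598,-.0366,.072,207.2)
```

```text
turn [ 0.   -0.01  0.01] shift mm [-0.9  0.2 24.5] at [ 0.5973 -0.0372  0.0965] head -152.8 F [-0.  -0.8  0.1] t 19.925
```

Request:
drive_tool:
  increments:
    - {"claw": 0.0, "dx": -0.0007, "dy": 0.0001, "dz": 0.002, "wx": 0, "wy": 0, "wz": 0}
    - {"claw": 0.0, "dx": 0, "dy": 0, "dz": 0.003, "wx": 0, "wy": 0, "wz": 0}
    - {"claw": 0.0, "dx": 0, "dy": 0, "dz": 0.003, "wx": 0, "wy": 0, "wz": 0}
    - {"claw": 0.0, "dx": 0, "dy": 0, "dz": 0, "wx": 0, "wy": 0, "wz": 0}
    - {"claw": 0.0, "dx": 0, "dy": 0, "dz": 0, "wx": 0, "wy": 0, "wz": 0}

```text
t: 20.55
eef_pos: [0.6011, -0.0357, 0.0928]
tool_rot: [0.003, -0.235, 0.972, 0.0]
contact_force: [-4.4, 2.6, 27.0]
gripper_width: 0.217
grasp_force: 52.2
```

There is 27 N of contact at the rim, and the side force points to (-x, +y). Back off and shift that way.

Request:
drive_tool:
  increments:
    - {"claw": 0.0, "dx": 0, "dy": 0, "dz": -0.008, "wx": 0, "wy": 0, "wz": 0}
    - {"claw": 0.0, "dx": 0, "dy": 0, "dz": 0, "wx": 0, "wy": 0, "wz": 0}
    - {"claw": 0.0, "dx": 0, "dy": 0, "dz": 0, "wx": 0, "wy": 0, "wz": 0}
    - {"claw": 0.0, "dx": 0, "dy": 0, "dz": 0, "wx": 0, "wy": 0, "wz": 0}

```text
t: 21.05
eef_pos: [0.5974, -0.0368, 0.0959]
tool_rot: [-0.001, -0.235, 0.972, 0.0]
contact_force: [-0.5, -0.6, -0.4]
gripper_width: 0.215
grasp_force: 49.2
```

Run:
```python
from h import *
go(.598,-.0366,.072,207.2)
im,d=read_camera("wrist");C=cam("wrist");K=C[0];M=np.array(calibration("wrist")["mount"])
v,u=np.mgrid[:480,:640]
P=np.stack([(u-K[0,2])/K[0,0]*d,(v-K[1,2])/K[1,1]*d,d],-1)@M[:3,:3].T+M[:3,3]
for a,b in((.03,.04),(.04,.05)):
    m=(d>0)&(abs(P[...,1])<.02)&(abs(P[...,0])<.02)&(P[...,2]>a)&(P[...,2]<b)
    q=P[m];A=np.c_[2*q[:,:2],np.ones(len(q))];s=np.linalg.lstsq(A,(q[:,:2]**2).sum(1),rcond=None)[0];print("punch tool",s[:2].round(4),len(q))
hsv=cv2.cvtColor(im,cv2.COLOR_RGB2HSV);H,Sa=hsv[...,0].astype(int),hsv[...,1].astype(int)
b=((H>100)&(H<130)&(Sa>120)).astype(np.uint8)
nl,lab,st,ce=cv2.connectedComponentsWithStats(b);o=get_obs()
for i in range(1,nl):
    if st[i,4]>60: r=ray(C,*ce[i],.03);print("dot",st[i,4],ce[i].round(1),r.round(4),"tool",((r-o["eef_pos"])@rot(o["tool_rot"])).round(4))
for n in("scene","side"):
    im,d=read_camera(n);c=(295,230) if n=="scene" else (310,210)
    save(n+"3c",cv2.resize(im[c[1]:c[1]+80,c[0]:c[0]+80],None,fx=5,fy=5,interpolation=2))
cv2.imwrite("pics/c3.png",np.hstack([cv2.imread("pics/scene3c.png"),cv2.imread("pics/side3c.png")]))
```

```text
turn [ 0.02 -0.06  0.  ] shift mm [-0.6 -0.1 23.9] at [ 0.5974 -0.0368  0.0959] head -152.8 F [-0.5 -0.6 -0.4] t 21.05
punch tool [ 0.0044 -0.0017] 277
punch tool [ 0.0046 -0.0017] 228
dot 410 [346.2 220.8] [ 0.5645 -0.0365  0.03  ] tool [0.0291 0.0153 0.066 ]
dot 389 [373.2 246.8] [ 0.5703 -0.0174  0.03  ] tool [0.0152 0.0296 0.066 ]
dot 330 [447.6 318.8] [0.5879 0.04   0.03  ] tool [-0.0267  0.0727  0.066 ]
```

View pics/c3.png

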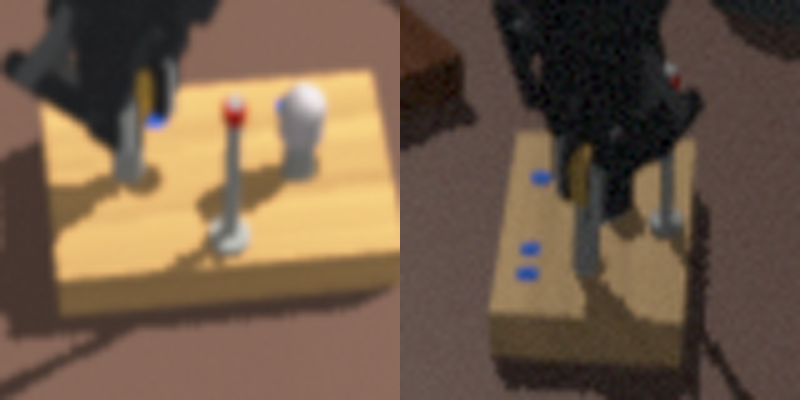

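The scene crop shows the foot at (128,178) with the dark hole edge showing to its right, towards +y. I'll settle this with the fixed cameras, using the seated silver punch as the reference: brass axis minus silver axis must equal -70 mm along the block's y.

Run:
```python
from h import *
np.set_printoptions(precision=4,suppress=True)
yb=np.array([.2913,.9566])
for n in("scene","side"):
    im,d=read_camera(n);C=cam(n);print(n,"t",C[2])
    P=pts(C,d);Z=P[...,2];hsv=cv2.cvtColor(im,cv2.COLOR_RGB2HSV);S=hsv[...,1].astype(int);V=hsv[...,2].astype(int)
    out={}
    for k,(x,y) in {"silver":(.618,.031),"brass":(.599,-.036)}.items():
        near=(d>0)&(np.hypot(P[...,0]-x,P[...,1]-y)<.016)&(S<70)
        for lo,hi in ((.035,.052),):
            m=near&(Z>lo)&(Z<hi);v,u=np.nonzero(m)
            # axis: per image row mid of shank silhouette, ray at that row's mean height
            c=[]
            for r in np.unique(v):
                q=m[r].nonzero()[0]
                if len(q)>=3: c.append((q.mean(),r,len(q)))
            print(k,m.sum(),"cols",[tuple(np.round(t,1)) for t in c],"surf mean",P[m].mean(0) if m.sum() else None)
            out[k]=P[m].mean(0)
    D=(out["brass"]-out["silver"])[:2];print("diff",D,"expected",-.07*yb,"brass off by",D+.07*yb)
# w3 dots under the present mount
M=np.array(calibration("wrist")["mount"]);q=np.array([-.001,.511,.86,0]);q/=np.linalg.norm(q)
T=np.eye(4);T[:3,:3]=rot(q);T[:3,3]=[.6567,-.0354,.2392];W=T@M;C3=(np.array(calibration("wrist")["intrinsics"]),W[:3,:3],W[:3,3])
for uv in((283.8,91.0),(234.8,144.0),(219.2,160.7)): print("w3 dot",ray(C3,*uv,.03))
print(M[:3,3],get_obs()["eef_pos"])
```

```text
scene t [ 1.1564 -0.2601  0.8928]
silver 25 cols [(np.float64(354.2), np.float64(260.0), np.float64(5.0)), (np.float64(354.5), np.float64(261.0), np.float64(6.0)), (np.float64(354.5), np.float64(262.0), np.float64(6.0)), (np.float64(354.5), np.float64(263.0), np.float64(6.0))] surf mean [0.624  0.0308 0.0424]
brass 24 cols [(np.float64(320.5), np.float64(262.0), np.float64(6.0)), (np.float64(320.5), np.float64(263.0), np.float64(6.0)), (np.float64(320.5), np.float64(264.0), np.float64(6.0)), (np.float64(320.0), np.float64(265.0), np.float64(5.0))] surf mean [ 0.6001 -0.0393  0.0439]
diff [-0.024  -0.0701] expected [-0.0204 -0.067 ] brass off by [-0.0036 -0.0031]
side t [ 0.372  -1.0041  0.8568]
silver 0 cols [] surf mean None
brass 24 cols [(np.float64(348.0), np.float64(259.0), np.float64(3.0)), (np.float64(347.0), np.float64(260.0), np.float64(5.0)), (np.float64(347.0), np.float64(261.0), np.float64(5.0)), (np.float64(347.0), np.float64(262.0), np.float64(5.0)), (np.float64(346.5), np.float64(263.0), np.float64(4.0))] surf mean [ 0.5956 -0.0432  0.0441]
diff [nan nan] expected [-0.0204 -0.067 ] brass off by [nan nan]
w3 dot [0.585  0.0425 0.03  ]
w3 dot [ 0.5676 -0.015   0.03  ]
w3 dot [ 0.5617 -0.0341  0.03  ]
[ 0.0758 -0.0016 -0.1173] [ 0.5977 -0.0368  0.0964]<stdin>:18: RuntimeWarning: Mean of empty slice.
  ret = um.true_divide(
```

The wrist near-view (+3.8, +4.1 mm), the fixed camera (+3.6, +3.1 mm) and the slide seen under contact all agree. Shifting that way and lowering.

Request:
drive_tool:
  increments:
    - {"claw": 0.0, "dx": -0.0046, "dy": 0.0015, "dz": 0, "wx": 0, "wy": 0, "wz": 0}
    - {"claw": 0.0, "dx": 0, "dy": 0, "dz": 0, "wx": 0, "wy": 0, "wz": 0}
    - {"claw": 0.0, "dx": 0, "dy": 0, "dz": 0.003, "wx": 0, "wy": 0, "wz": 0}
    - {"claw": 0.0, "dx": 0, "dy": 0, "dz": 0.003, "wx": 0, "wy": 0, "wz": 0}
    - {"claw": 0.0, "dx": 0, "dy": 0, "dz": 0.002, "wx": 0, "wy": 0, "wz": 0}
    - {"claw": 0.0, "dx": 0, "dy": 0, "dz": 0, "wx": 0, "wy": 0, "wz": 0}
    - {"claw": 0.0, "dx": 0, "dy": 0, "dz": 0, "wx": 0, "wy": 0, "wz": 0}

```text
t: 22.18
eef_pos: [0.6013, -0.0334, 0.0886]
tool_rot: [0.0, -0.235, 0.972, -0.0]
contact_force: [-0.2, -0.1, -0.5]
gripper_width: 0.213
grasp_force: 49.2
```

No force, and the foot is about 5 mm into the hole. Continuing down.

Request:
drive_tool:
  increments:
    - {"claw": 0.0, "dx": 0, "dy": 0, "dz": 0.004, "wx": 0, "wy": 0, "wz": 0}
    - {"claw": 0.0, "dx": 0, "dy": 0, "dz": 0.004, "wx": 0, "wy": 0, "wz": 0}
    - {"claw": 0.0, "dx": 0, "dy": 0, "dz": 0.003, "wx": 0, "wy": 0, "wz": 0}
    - {"claw": 0.0, "dx": 0, "dy": 0, "dz": 0.003, "wx": 0, "wy": 0, "wz": 0}
    - {"claw": 0.0, "dx": 0, "dy": 0, "dz": 0.002, "wx": 0, "wy": 0, "wz": 0}
    - {"claw": 0.0, "dx": 0, "dy": 0, "dz": 0, "wx": 0, "wy": 0, "wz": 0}
    - {"claw": 0.0, "dx": 0, "dy": 0, "dz": 0, "wx": 0, "wy": 0, "wz": 0}

```text
t: 23.05
eef_pos: [0.6013, -0.0333, 0.0726]
tool_rot: [0.0, -0.235, 0.972, -0.0]
contact_force: [-0.0, 0.5, -0.4]
gripper_width: 0.213
grasp_force: 49.2
```

Request:
drive_tool:
  increments:
    - {"claw": 0.0, "dx": 0, "dy": 0, "dz": 0.001, "wx": 0, "wy": 0, "wz": 0}
    - {"claw": 0.0, "dx": 0, "dy": 0, "dz": 0, "wx": 0, "wy": 0, "wz": 0}
    - {"claw": 0.03, "dx": 0, "dy": 0, "dz": 0, "wx": 0, "wy": 0, "wz": 0}
    - {"claw": 0.045, "dx": 0, "dy": 0, "dz": 0, "wx": 0, "wy": 0, "wz": 0}
    - {"claw": 0.045, "dx": 0, "dy": 0, "dz": 0, "wx": 0, "wy": 0, "wz": 0}
    - {"claw": 0.045, "dx": 0, "dy": 0, "dz": 0, "wx": 0, "wy": 0, "wz": 0}
    - {"claw": 0.045, "dx": 0, "dy": 0, "dz": -0.01, "wx": 0, "wy": 0, "wz": 0}
    - {"claw": 0.045, "dx": 0, "dy": 0, "dz": -0.03, "wx": 0, "wy": 0, "wz": 0}
    - {"claw": 0.045, "dx": 0, "dy": 0, "dz": -0.04, "wx": 0, "wy": 0, "wz": 0}
    - {"claw": 0.045, "dx": 0, "dy": 0, "dz": -0.05, "wx": 0, "wy": 0, "wz": 0}
    - {"claw": 0.045, "dx": 0, "dy": 0, "dz": 0, "wx": 0, "wy": 0, "wz": 0}
    - {"claw": 0.045, "dx": 0, "dy": 0, "dz": 0, "wx": 0, "wy": 0, "wz": 0}

```text
t: 24.55
eef_pos: [0.601, -0.0332, 0.2018]
tool_rot: [0.0, -0.235, 0.972, 0.0]
contact_force: [-0.4, -1.0, -1.0]
gripper_width: 0.523
grasp_force: 0.0
```

```bash
python3 look.py w7
python3 - <<'E'
from h import *
np.set_printoptions(precision=4,suppress=True)
# loupe handle & lens in both fixed cams (first pictures)
z=np.load("pics/scene1.npz");im,d=z["im"],z["d"];C=cam("scene");P=pts(C,d)
hsv=cv2.cvtColor(im,cv2.COLOR_RGB2HSV);H,S,V=[hsv[...,i].astype(int) for i in range(3)]
w=np.zeros(d.shape,bool);w[225:300,190:245]=1
m=w&(H>3)&(H<16)&(S>180)&(V>150)
v,u=np.nonzero(m);W=np.array([ray(C,a,b,.032) for a,b in zip(u,v)])[:,:2]
c=W.mean(0);ax=np.linalg.svd(W-c)[2][0];t=(W-c)@ax;print("handle n",len(u),"centre",c,"axis",ax,"len",np.ptp(t))
print("ends",c+ax*t.min(),c+ax*t.max(), "lens px ray",ray(C,226,277,.032))
z=np.load("pics/w7.npz")
from math import *
go(.60,-.034,.2,207.2)
E
```

```text
[298 214  29  34 772] [312. 231.] hue 21.0 sat 146.0 top [ 0.5979 -0.0373  0.0822] box mid [ 0.5978 -0.0373  0.0694] size [0.0188 0.0196 0.0288]
[366 276  30  27 410] [381. 287.] hue 120.0 sat 9.0 top [0.6133 0.0324 0.0811] box mid [0.6162 0.0299 0.0691] size [0.0157 0.0189 0.0279]
[309 285  10  24 206] [313. 296.] hue 83.0 sat 12.0 top [ 0.6401 -0.0146  0.0886] box mid [ 0.6412 -0.0137  0.0725] size [0.0054 0.0065 0.0345]
handle n 70 centre [ 0.4584 -0.25  ] axis [0.9952 0.0979] len 0.09759326868062652
ends [ 0.4078 -0.2549] [ 0.5049 -0.2454] lens px ray [ 0.5461 -0.2379  0.032 ]
turn [ 0.04 -0.07  0.01] shift mm [ 0.8 -0.4  0.9] at [ 0.6005 -0.0332  0.2009] head -152.8 F [-0.2  0.  -1.5] t 24.6
```

Brass is home: its top is at 82.2 mm and the TCP at release was (0.601, -0.033). Now the loupe. The scene view puts the handle centre at (0.458,-0.250), axis 5.6°, length 98 mm, which matches the 100 mm given. I'll turn to heading 5.6° so the camera sits on the lens side, then move over it.

Request:
drive_tool:
  increments:
    - {"claw": 0.05, "dx": 0, "dy": 0, "dz": 0, "wx": 0, "wy": 0, "wz": 10.1}
    - {"claw": 0.05, "dx": 0, "dy": 0, "dz": 0, "wx": 0, "wy": 0, "wz": 10.1}
    - {"claw": 0.05, "dx": 0, "dy": 0, "dz": 0, "wx": 0, "wy": 0, "wz": 10.1}
    - {"claw": 0.05, "dx": 0, "dy": 0, "dz": 0, "wx": 0, "wy": 0, "wz": 10.1}
    - {"claw": 0.05, "dx": 0, "dy": 0, "dz": 0, "wx": 0, "wy": 0, "wz": 10.1}
    - {"claw": 0.05, "dx": 0, "dy": 0, "dz": 0, "wx": 0, "wy": 0, "wz": 10.1}
    - {"claw": 0.05, "dx": 0, "dy": 0, "dz": 0, "wx": 0, "wy": 0, "wz": 10.1}
    - {"claw": 0.05, "dx": 0, "dy": 0, "dz": 0, "wx": 0, "wy": 0, "wz": 10.1}
    - {"claw": 0.05, "dx": 0, "dy": 0, "dz": 0, "wx": 0, "wy": 0, "wz": 10.1}
    - {"claw": 0.05, "dx": 0, "dy": 0, "dz": 0, "wx": 0, "wy": 0, "wz": 10.1}
    - {"claw": 0.05, "dx": 0, "dy": 0, "dz": 0, "wx": 0, "wy": 0, "wz": 10.1}
    - {"claw": 0.05, "dx": 0, "dy": 0, "dz": 0, "wx": 0, "wy": 0, "wz": 10.1}
    - {"claw": 0.05, "dx": 0, "dy": 0, "dz": 0, "wx": 0, "wy": 0, "wz": 10.1}
    - {"claw": 0.05, "dx": 0, "dy": 0, "dz": 0, "wx": 0, "wy": 0, "wz": 10.1}
    - {"claw": 0.05, "dx": 0, "dy": 0, "dz": 0, "wx": 0, "wy": 0, "wz": 10.1}
    - {"claw": 0.05, "dx": 0, "dy": 0, "dz": 0, "wx": 0, "wy": 0, "wz": 10.1}
    - {"claw": 0.05, "dx": 0, "dy": 0, "dz": 0, "wx": 0, "wy": 0, "wz": 10.1}
    - {"claw": 0.05, "dx": 0, "dy": 0, "dz": 0, "wx": 0, "wy": 0, "wz": 10.1}
    - {"claw": 0.05, "dx": 0, "dy": 0, "dz": 0, "wx": 0, "wy": 0, "wz": 10.1}
    - {"claw": 0.05, "dx": 0, "dy": 0, "dz": 0, "wx": 0, "wy": 0, "wz": 9.7}

```text
t: 27.1
eef_pos: [0.6004, -0.0332, 0.2002]
tool_rot: [0.0, 0.999, 0.046, -0.001]
contact_force: [-0.5, 0.3, -0.8]
gripper_width: 0.586
grasp_force: 0.0
```

```bash
python3 - <<'E'
from h import *
go(.4544,-.2504,.2,5.6)
E
python3 look.py w8
```

```text
turn [ 0.03  0.15 -0.33] shift mm [-1.665e+02  2.019e+02  2.000e-01] at [ 0.6004 -0.0332  0.2002] head 5.3 F [-0.5  0.3 -0.8] t 27.1
[202 185  35  33 871] [219. 201.] hue 120.0 sat 8.0 top [0.6189 0.0299 0.082 ] box mid [0.619  0.0298 0.0693] size [0.0191 0.0192 0.0286]
[300 220  29  35 784] [314. 237.] hue 21.0 sat 146.0 top [ 0.5991 -0.0372  0.0821] box mid [ 0.5996 -0.0373  0.0695] size [0.0183 0.0199 0.0286]
```

Request:
drive_tool:
  increments:
    - {"claw": 0.05, "dx": -0.0333, "dy": 0.0404, "dz": 0, "wx": 0, "wy": 0, "wz": 0}
    - {"claw": 0.05, "dx": -0.0333, "dy": 0.0404, "dz": 0, "wx": 0, "wy": 0, "wz": 0}
    - {"claw": 0.05, "dx": -0.0333, "dy": 0.0404, "dz": 0, "wx": 0, "wy": 0, "wz": 0}
    - {"claw": 0.05, "dx": -0.0333, "dy": 0.0404, "dz": 0, "wx": 0, "wy": 0, "wz": 0}
    - {"claw": 0.05, "dx": -0.0333, "dy": 0.0404, "dz": 0, "wx": 0, "wy": 0, "wz": 0}
    - {"claw": 0.05, "dx": 0, "dy": 0, "dz": 0, "wx": 0, "wy": 0, "wz": 0}
    - {"claw": 0.05, "dx": 0, "dy": 0, "dz": 0, "wx": 0, "wy": 0, "wz": 0}

```text
t: 28.02
eef_pos: [0.4553, -0.25, 0.201]
tool_rot: [-0.0, 0.999, 0.05, -0.0]
contact_force: [-0.4, 1.0, 0.3]
gripper_width: 0.584
grasp_force: 0.0
```

Run:
```python
from h import *
np.set_printoptions(precision=4,suppress=True)
C=cam("wrist");im,d=read_camera("wrist");save("w9",im);o=get_obs()
hsv=cv2.cvtColor(im,cv2.COLOR_RGB2HSV);H,S,V=[hsv[...,i].astype(int) for i in range(3)]
m=((H>3)&(H<18)&(S>190)&(V>140)).astype(np.uint8)
nl,lab,st,ce=cv2.connectedComponentsWithStats(m);i=1+st[1:,4].argmax();v,u=np.nonzero(lab==i);print(st[i],ce[i])
W=np.array([ray(C,a,b,.032) for a,b in zip(u,v)])[:,:2];c=W.mean(0);ax=np.linalg.svd(W-c,full_matrices=False)[2][0];ax*=np.sign(ax[0]);t=(W-c)@ax
print("c",c,"head",np.degrees(np.arctan2(ax[1],ax[0])),"len",np.ptp(t),"w",np.ptp((W-c)@[-ax[1],ax[0]]),"far end",c+ax*t.max(),"grip",c+ax*(t.max()-.054))
g=c+ax*(t.max()-.054);go(g[0],g[1],.033,np.degrees(np.arctan2(ax[1],ax[0])))
```

```text
[306 157  15 121 282] [317.2518 215.4326]
c [ 0.4605 -0.2559] head 6.265488420862063 len 0.09794840616995588 w 0.010863614239916245 far end [ 0.5066 -0.2509] grip [ 0.4529 -0.2567]
turn [-0.04  0.05 -0.5 ] shift mm [ -3.7   6.9 168. ] at [ 0.4558 -0.2495  0.201 ] head 5.8 F [ 0.2 -0.4 -0.5] t 28.075
```

View pics/w9.png

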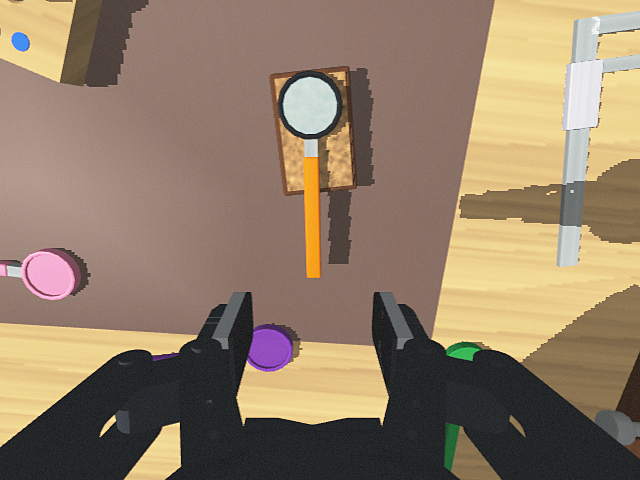

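The view shows the orange handle from (312,157) to (315,277), the lens at (310,104), and the rest edge near row 193. The purple decoy at (270,348) is clear of the fingers. Descending.

Request:
drive_tool:
  increments:
    - {"claw": 0.05, "dx": -0.002, "dy": 0.004, "dz": 0.03, "wx": 0, "wy": 0, "wz": -0.4}
    - {"claw": 0.05, "dx": 0, "dy": 0, "dz": 0.035, "wx": 0, "wy": 0, "wz": 0}
    - {"claw": 0.05, "dx": 0, "dy": 0, "dz": 0.035, "wx": 0, "wy": 0, "wz": 0}
    - {"claw": 0.05, "dx": 0, "dy": 0, "dz": 0.025, "wx": 0, "wy": 0, "wz": 0}
    - {"claw": 0.05, "dx": 0, "dy": 0, "dz": 0.02, "wx": 0, "wy": 0, "wz": 0}
    - {"claw": 0.05, "dx": 0, "dy": 0, "dz": 0.012, "wx": 0, "wy": 0, "wz": 0}
    - {"claw": 0.05, "dx": 0, "dy": 0, "dz": 0.008, "wx": 0, "wy": 0, "wz": 0}
    - {"claw": 0.05, "dx": 0, "dy": 0, "dz": 0, "wx": 0, "wy": 0, "wz": 0}
    - {"claw": 0.05, "dx": 0, "dy": 0, "dz": 0, "wx": 0, "wy": 0, "wz": 0}
    - {"claw": 0.05, "dx": 0, "dy": 0, "dz": 0, "wx": 0, "wy": 0, "wz": 0}

```text
t: 29.32
eef_pos: [0.454, -0.2549, 0.0371]
tool_rot: [0.0, 0.999, 0.052, 0.0]
contact_force: [-0.3, -0.7, -0.1]
gripper_width: 0.585
grasp_force: 0.0
```

Run:
```python
from h import *
np.set_printoptions(precision=4,suppress=True)
go(.4535,-.2535,.033,6)
o=get_obs();im,d=read_camera("wrist");C=cam("wrist");save("w10",im);M=np.array(calibration("wrist")["mount"]);print(M[:3,3])
hsv=cv2.cvtColor(im,cv2.COLOR_RGB2HSV);H,S,V=[hsv[...,i].astype(int) for i in range(3)]
m=((H>3)&(H<18)&(S>190)&(V>140)).astype(np.uint8)
nl,lab,st,ce=cv2.connectedComponentsWithStats(m);i=1+st[1:,4].argmax();print(st[i])
for r in range(st[i,1],st[i,1]+st[i,3],25):
    q=(lab[r]==i).nonzero()[0];a=ray(C,q.min(),r,.032);b=ray(C,q.max()+1,r,.032);R=rot(o["tool_rot"])
    print(r,q.min(),q.max(),(((a+b)/2-o["eef_pos"])@R))
```

```text
turn [ 0.02 -0.05  0.  ] shift mm [-0.3 -1.5  4.1] at [ 0.454  -0.2549  0.0371] head 6.0 F [-0.3 -0.7 -0.1] t 29.325
[ 0.0741  0.0019 -0.1173]
[ 283  191   34  233 2566]
191 311 312 [0.0531 0.002  0.0051]
216 309 313 [0.0446 0.0019 0.0051]
241 310 313 [0.0358 0.002  0.0051]
266 310 313 [0.0265 0.002  0.0051]
291 311 314 [0.0169 0.0024 0.0051]
316 284 314 [ 0.0069 -0.0026  0.0051]
341 286 315 [-0.0036 -0.0022  0.0051]
366 313 315 [-0.0146  0.0029  0.0051]
391 313 315 [-0.026   0.0029  0.0051]
416 314 316 [-0.0381  0.0034  0.0051]
```

The handle's lens-side end is 53 mm ahead of the TCP, so the lens is at about 89 mm, as wanted. Descend 4 mm and grip.

Request:
drive_tool:
  increments:
    - {"claw": 0.05, "dx": 0, "dy": 0.001, "dz": 0.004, "wx": 0, "wy": 0, "wz": 0}
    - {"claw": 0.05, "dx": 0, "dy": 0, "dz": 0, "wx": 0, "wy": 0, "wz": 0}
    - {"claw": 0.0, "dx": 0, "dy": 0, "dz": 0, "wx": 0, "wy": 0, "wz": 0}
    - {"claw": 0.0, "dx": 0, "dy": 0, "dz": 0, "wx": 0, "wy": 0, "wz": 0}
    - {"claw": 0.0, "dx": 0, "dy": 0, "dz": 0, "wx": 0, "wy": 0, "wz": 0}
    - {"claw": 0.0, "dx": 0, "dy": 0, "dz": 0, "wx": 0, "wy": 0, "wz": 0}
    - {"claw": 0.0, "dx": 0, "dy": 0, "dz": 0, "wx": 0, "wy": 0, "wz": 0}
    - {"claw": 0.0, "dx": 0, "dy": 0, "dz": 0, "wx": 0, "wy": 0, "wz": 0}
    - {"claw": 0.0, "dx": 0, "dy": 0, "dz": 0, "wx": 0, "wy": 0, "wz": 0}
  newtons: 60

```text
t: 30.5
eef_pos: [0.4538, -0.2558, 0.0326]
tool_rot: [-0.0, 0.999, 0.052, -0.0]
contact_force: [0.1, -0.1, 2.2]
gripper_width: 0.128
grasp_force: 58.4
```

Request:
drive_tool:
  increments:
    - {"claw": 0.0, "dx": 0, "dy": 0, "dz": -0.008, "wx": 0, "wy": 0, "wz": 0}
    - {"claw": 0.0, "dx": 0, "dy": 0, "dz": -0.02, "wx": 0, "wy": 0, "wz": 0}
    - {"claw": 0.0, "dx": 0, "dy": 0, "dz": -0.03, "wx": 0, "wy": 0, "wz": 0}
    - {"claw": 0.0, "dx": 0, "dy": 0, "dz": -0.03, "wx": 0, "wy": 0, "wz": 0}
    - {"claw": 0.0, "dx": 0, "dy": 0, "dz": -0.03, "wx": 0, "wy": 0, "wz": 0}
    - {"claw": 0.0, "dx": 0, "dy": 0, "dz": -0.03, "wx": 0, "wy": 0, "wz": 0}
    - {"claw": 0.0, "dx": 0, "dy": 0, "dz": 0, "wx": 0, "wy": 0, "wz": 0}
    - {"claw": 0.0, "dx": 0.0099, "dy": -0.0255, "dz": 0, "wx": 0, "wy": 0, "wz": 0}
    - {"claw": 0.0, "dx": 0.0099, "dy": -0.0255, "dz": 0, "wx": 0, "wy": 0, "wz": 0}
    - {"claw": 0.0, "dx": 0.0099, "dy": -0.0255, "dz": 0, "wx": 0, "wy": 0, "wz": 0}
    - {"claw": 0.0, "dx": 0.0099, "dy": -0.0255, "dz": 0, "wx": 0, "wy": 0, "wz": 0}
    - {"claw": 0.0, "dx": 0.0099, "dy": -0.0255, "dz": 0, "wx": 0, "wy": 0, "wz": 0}
    - {"claw": 0.0, "dx": 0.0099, "dy": -0.0255, "dz": 0, "wx": 0, "wy": 0, "wz": 0}
    - {"claw": 0.0, "dx": 0.0099, "dy": -0.0255, "dz": 0, "wx": 0, "wy": 0, "wz": 0}
    - {"claw": 0.0, "dx": 0.0099, "dy": -0.0255, "dz": 0, "wx": 0, "wy": 0, "wz": 0}
    - {"claw": 0.0, "dx": 0, "dy": 0, "dz": 0, "wx": 0, "wy": 0, "wz": 0}
    - {"claw": 0.0, "dx": 0, "dy": 0, "dz": 0, "wx": 0, "wy": 0, "wz": 0}
    - {"claw": 0.0, "dx": 0, "dy": 0, "dz": 0, "wx": 0, "wy": 0, "wz": 0}

```text
t: 32.75
eef_pos: [0.5107, -0.0457, 0.1805]
tool_rot: [0.0, 0.999, 0.051, -0.0]
contact_force: [0.5, 0.5, -1.3]
gripper_width: 0.126
grasp_force: 58.5
```

```bash
cat > lens.py <<'E'
from h import *
import sys
np.set_printoptions(precision=4,suppress=True)
o=get_obs();go(.5113,-.0443,.1286,6)
zl=o["eef_pos"][2]-.0056
C=cam("wrist");im,d=read_camera("wrist");save(sys.argv[1],im);P=pts(C,d);Z=P[...,2]
print("mount",np.array(calibration("wrist")["mount"])[:3,3])
hsv=cv2.cvtColor(im,cv2.COLOR_RGB2HSV);H,S,V=[hsv[...,i].astype(int) for i in range(3)]
near=(np.hypot(P[...,0]-.6,P[...,1]+.035)<.045)&(d>0)
f=near&(abs(Z-zl)<.02)
print("frame-height px",f.sum())
dark=f&(V<80)
v,u=np.nonzero(dark)
if len(u)>50:
    hull=cv2.convexHull(np.c_[u,v].astype(np.int32));(eu,ev),(a,b),an=cv2.fitEllipse(hull);print("frame ellipse",eu,ev,a,b,"ray",ray(C,eu,ev,zl+.005))
    q=P[dark];A=np.c_[q[:,:2],np.ones(len(q))];print("plane slope",np.linalg.lstsq(A,q[:,2],rcond=None)[0],"z",np.percentile(q[:,2],[5,50,95]))
    print("box mid",(q.min(0)+q.max(0))/2,q.max(0)-q.min(0))
br=near&(H>14)&(H<34)&(S>100)&(Z>.055)&(Z<.095)
v,u=np.nonzero(br);print("brass px",br.sum(),u.mean() if br.sum() else None,v.mean() if br.sum() else None)
if br.sum(): print("brass box",(P[br].min(0)+P[br].max(0))/2,P[br].max(0)-P[br].min(0))
E
python3 lens.py w11
```

```text
turn [ 0.01  0.01 -0.1 ] shift mm [ 0.7 -1.3 51.9] at [ 0.5107 -0.0457  0.1805] head 5.9 F [ 0.5  0.5 -1.3] t 32.75
mount [ 0.0741  0.0019 -0.1173]
frame-height px 22587
frame ellipse 311.7467956542969 65.51492309570312 160.93853759765625 174.50506591796875 ray [ 0.6011 -0.0384  0.1799]
plane slope [-0.0068 -0.0002  0.1831] z [0.1777 0.1791 0.1802]
box mid [ 0.5978 -0.0385  0.1783] [0.0432 0.0476 0.0066]
brass px 0 None None
```

The lens is level (slope 0.007) and within about 3.5 mm of the dome by either estimate. Lowering to the band height.

Request:
drive_tool:
  increments:
    - {"claw": 0.0, "dx": 0.0003, "dy": -0.0018, "dz": 0, "wx": 0, "wy": 0, "wz": 0}
    - {"claw": 0.0, "dx": 0, "dy": 0, "dz": 0.012, "wx": 0, "wy": 0, "wz": 0}
    - {"claw": 0.0, "dx": 0, "dy": 0, "dz": 0.012, "wx": 0, "wy": 0, "wz": 0}
    - {"claw": 0.0, "dx": 0, "dy": 0, "dz": 0.012, "wx": 0, "wy": 0, "wz": 0}
    - {"claw": 0.0, "dx": 0, "dy": 0, "dz": 0.01, "wx": 0, "wy": 0, "wz": 0}
    - {"claw": 0.0, "dx": 0, "dy": 0, "dz": 0.005, "wx": 0, "wy": 0, "wz": 0}
    - {"claw": 0.0, "dx": 0, "dy": 0, "dz": 0, "wx": 0, "wy": 0, "wz": 0}
    - {"claw": 0.0, "dx": 0, "dy": 0, "dz": 0, "wx": 0, "wy": 0, "wz": 0}
    - {"claw": 0.0, "dx": 0, "dy": 0, "dz": 0, "wx": 0, "wy": 0, "wz": 0}

```text
t: 33.92
eef_pos: [0.5115, -0.0428, 0.1299]
tool_rot: [-0.0, 0.999, 0.052, 0.0]
contact_force: [0.8, 0.2, -0.9]
gripper_width: 0.126
grasp_force: 58.5
```

```bash
python3 lens.py w12
python3 - <<'E'
from h import *
np.set_printoptions(precision=4,suppress=True)
w=cv2.imread("pics/w12.png");hs=cv2.cvtColor(w,cv2.COLOR_BGR2HSV).astype(int)
m=(hs[...,0]>17)&(hs[...,0]<33)&(hs[...,1]>110)&(np.mgrid[:480,:640][0]<200);m[:, :230]=0;m[:,400:]=0
v,u=np.nonzero(m);print("yellow in glass",m.sum(),(np.median(u),np.median(v)) if m.sum() else None)
for n in("scene","side"):
    C=cam(n);im,d=read_camera(n);save(n+"9",im);P=pts(C,d);Z=P[...,2]
    hsv=cv2.cvtColor(im,cv2.COLOR_RGB2HSV);H,S,V=[hsv[...,i].astype(int) for i in range(3)]
    r=(d>0)&(np.hypot(P[...,0]-.6,P[...,1]+.035)<.04)
    f=r&(abs(Z-.123)<.012)
    v,u=np.nonzero(f);(eu,ev),ab,an=cv2.fitEllipse(cv2.convexHull(np.c_[u,v].astype(np.int32)))
    print(n,"lens",f.sum(),(eu,ev),ab,"ray z.128",ray(C,eu,ev,.128),"z",np.percentile(Z[f],[10,50,90]),"box",(P[f].min(0)+P[f].max(0))/2,np.ptp(P[f],0))
    b=r&(H>14)&(H<34)&(S>100)&(Z>.05)&(Z<.09)
    if b.sum(): v,u=np.nonzero(b);print(n,"brass",b.sum(),u.mean(),v.mean(),P[b].mean(0),Z[b].max())
    rd=(d>0)&(np.hypot(P[...,0]-.642,P[...,1]+.011)<.02)&((H<10)|(H>170))&(S>120)&(Z>.1)
    if rd.sum(): print(n,"red band",rd.sum(),P[rd].mean(0),Z[rd].min(),Z[rd].max())
E
```

```text
turn [-0.   -0.04  0.01] shift mm [-0.4  1.5  1.3] at [ 0.5115 -0.0428  0.1299] head 6.0 F [ 0.8  0.2 -0.9] t 33.925
mount [ 0.0741  0.0019 -0.1173]
frame-height px 22711
frame ellipse 311.3667907714844 65.47718811035156 160.17124938964844 174.7989959716797 ray [ 0.6019 -0.0353  0.1293]
plane slope [-0.0059  0.0003  0.1321] z [0.1271 0.1285 0.1297]
box mid [ 0.5986 -0.0351  0.128 ] [0.0435 0.0474 0.0063]
brass px 0 None None
yellow in glass 220 (np.float64(307.5), np.float64(196.0))
scene lens 436 (321.16436767578125, 237.69053649902344) (22.661300659179688, 29.3779354095459) ray z.128 [ 0.5968 -0.0354  0.128 ] z [0.1242 0.1268 0.1295] box [ 0.594  -0.0334  0.1259] [0.0656 0.0465 0.0133]
scene brass 96 322.2395833333333 256.5729166666667 [ 0.6044 -0.0367  0.0729] 0.08569968528982064
scene red band 15 [ 0.6464 -0.0123  0.1247] 0.11863895012958003 0.1288072827999147
side lens 266 (346.312744140625, 232.99325561523438) (14.001511573791504, 28.802574157714844) ray z.128 [ 0.5943 -0.0379  0.128 ] z [0.1236 0.1273 0.1297] box [ 0.5931 -0.0343  0.1252] [0.0649 0.05   0.0147]
side brass 86 348.33720930232556 251.54651162790697 [ 0.5994 -0.0403  0.0717] 0.08585810048843423
side red band 12 [ 0.6433 -0.0136  0.1237] 0.11667456356393602 0.12855700957005678
```

All estimates agree: the lens is within 4 mm of the dome and 1.3 mm high. Trim the height, let it settle and hand in.

Request:
drive_tool:
  increments:
    - {"claw": 0.0, "dx": -0.0008, "dy": 0.0008, "dz": 0.0012, "wx": 0, "wy": 0, "wz": 0}
    - {"claw": 0.0, "dx": 0, "dy": 0, "dz": 0, "wx": 0, "wy": 0, "wz": 0}
    - {"claw": 0.0, "dx": 0, "dy": 0, "dz": 0, "wx": 0, "wy": 0, "wz": 0}
    - {"claw": 0.0, "dx": 0, "dy": 0, "dz": 0, "wx": 0, "wy": 0, "wz": 0}
    - {"claw": 0.0, "dx": 0, "dy": 0, "dz": 0, "wx": 0, "wy": 0, "wz": 0}
    - {"claw": 0.0, "dx": 0, "dy": 0, "dz": 0, "wx": 0, "wy": 0, "wz": 0}

```text
t: 34.83
eef_pos: [0.5106, -0.0437, 0.1284]
tool_rot: [-0.0, 0.999, 0.052, 0.0]
contact_force: [0.3, 0.7, -0.6]
gripper_width: 0.128
grasp_force: 58.5
```

```bash
python3 -c "
from station import *
o=get_obs();print(o['eef_pos'],o['grasp_force'],abs(o['joint_vel']).max());print(hand_in())"
```

```text
[ 0.51061685 -0.04368278  0.12839842] 58.49096059799194 0.0012213080217765085
the job is handed in; nothing more can be done
None
```

I handed the job in at 34.8 s (no verdict came back): both punches are home and released in their holes, and the gripper is holding the loupe level over the brass dome at red-band height, about 4 mm or less off centre by my measurements.

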